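# Load a work carrier into the drill station's feed lane

### The arm

A 6-joint arm with a two-finger parallel gripper is mounted at the origin on the work surface. World frame = base frame: x ahead of the robot, y to its left, z up, the work surface at z = 0. Lengths are in m, angles in rad, forces in N, time in s.
With the tool pointing down it reaches from about 0.275 to 0.75 m from the base axis. Payload 10.2 kg.
Tool frame: the origin (TCP) lies at the very end of the fingers, on their centre line; the grasp point (between the pads) lies 19 mm behind it (manip.grip_depth is the x of the grasp point in the tool frame, in m); x points along the fingers, y is the direction in which the jaws open and shut, and the axes are right-handed (so a half turn about x gives the same grasp; the last joint's range is limited). The gripper opens to 85 mm and grips with 20 to 120 N. Pads are 22 mm wide; open, the fingers measure 114 mm over their backs; the gripper's body (76 mm by 85 mm) begins 54 mm behind the grasp point. The pads swing forward as they close: fully open they stand 13 mm farther back than shut.
Start: joints at [0.98, 0.313, 1.498, -0, 1.331, -0.223], TCP at [0.189, 0.49, 0.231] pointing down, gripper open.
Joint ranges: [-2.94, 2.94], [-0.97, 2.17], [0.19, 2.56], [-1.23, 4.37], [0.02, 3.11], [-2.88, 2.88]. Speed limits (rad/s): [2.39, 2.39, 3.01, 3.14, 3.14, 3.14].

### API

Orientations are given as a unit quaternion [w, x, y, z].
In Python, from workcell import manip gives the robot as it stands.
- The arm moves only by the tool move_arm, never from a script. Its arguments are lists of equal length, an entry for each row: "claw": the closure, from -1 (fully open) to 1 (shut); "xyz": the shift along the tool's x, y, z in mm, a list of three; "rotation": the turn, a rotation vector about the tool's x, y, z in degrees, a list of three. A call has 1 to 12 rows; each row shifts and turns the pose as measured when the row begins, along the tool's axes as they then stand; what a row does not reach is not made up. A row lasts 1/10 s, in which the tool goes at most 50 mm and 8.59 degrees, less where a joint would pass 70% of its speed; a pose out of reach is approached as far as the arm can. A call is refused whole if a number of a shift passes 50 or a number of a turn 8.59, either way. A call with a gripper value outside its range is refused whole. The fingers move at their own pace and stop on an object; "newtons" is the grip in N (left out, the last holds). Time passes only in rows, so rows that do not move let the fingers close. It gives the time, the measured TCP pose, the force and the opening at its end, in the units of the state.
- manip.get_obs(): the state, without advancing time (a new reading comes with each control period).
- manip.get_image(name): name is "side" or "top" or "wrist"; returns a dict with "image" (384x512x3 uint8, red, green, blue), "fx", "fy", "cx", "cy" (pixels), "xyz" and "rotation" of the camera in the world. Camera axes: x right, y up, looking along -z (the intrinsics and any distortion apply to the point x, -y, -z); pixel columns grow to the right and rows downward; lengths in m; the calibration is good to about 2 mm. The wrist camera is an equidistant fisheye: a pixel r from the principal point sees the ray r / f radians off the axis. A picture is of the moment at which its call begins. There is no depth.
- manip.hand_in(): hands the job in, once; it reports no verdict.
The state is a dict: "time_s": time; "joint_pos": joint angles; "joint_velocities": joint speeds; "effort": joint torques, N m; "tcp_pos": TCP position; "ee_rot": TCP orientation; "contact_force": force on the tool from outside, world axes, zero at the start; "moment": the same for the moment, N m; "opening": finger opening in m.
Only numpy, scipy, OpenCV 4.12 (cv2) and the standard library are available. Lean on these libraries where they do the work, as an engineer would, in place of code of your own. Each camera call takes 0.05 s, during which the arm holds its last target.

### The job

Take the work carrier that holds the two angle brackets and set it level on the infeed end of the feed lane, nose towards the sprung gate. Push it along the lane through the gate until its nose bears firmly on the end stop, and leave it there, level, with both gate leaves swung shut behind it. Ease it in, feeling for the stop: never force it against the lane, the gate or the stop; and leave the other carrier and everything else on the bench where they are.

Things in the scene. Friction and masses are not known exactly. Their poses are not given: they have to be found in the camera images.
- carrier: Carrier to load, 0.63 to 0.94 kg: aluminium plate 100 x 88 x 10 mm, nose block (40 wide, 40 high) standing out 20 mm at the front, two steel angle brackets (54 mm wide, upright web, tops 34 mm up) before and behind a bridge handle. Origin: underside, below the handle's middle, near the centre of mass. x to the nose (nose face x = +65, tail edge x = -55 mm), z up. Starts on the bench within 0.6 rad of world x.
- handle (a point): Middle of the carrier's handle, 60 mm above its underside: a flat-sided black bar 16 mm (carrier x) by 66 mm (y) by 16 mm high on two posts 10 x 12 mm at y = +-28 mm. Free space round the bar down to the brackets' tops.
- nose (a point): Middle of the nose block's front face, at the underside's level (carrier x = +65 mm, z = 0).
- lane: Feed lane fixed to the bench, open above. Origin: bench level below the middle of the gate; x = feed direction (infeed to stop), y left, z up. Two white slide strips, tops 30 mm above the bench, x = -147 to +215 mm. Side guides 58 mm high: 110 mm apart from x = -120 to -20 (flared before), 94 mm apart from x = +78 (lead-in from +61). Gate posts 82 mm high at x = 0, y = +-58 to 70 mm.
- infeed (a point): Point on the strips' level (30 mm above the bench) in the lane's middle, 82 mm ahead of the gate (lane x = -82): set the carrier down with its origin about here, x axes alike; its nose is then 17 mm short of the gate. Sliding friction is 1.5 to 3.5 N; opening the leaves adds up to 8 N, their rubbing about 1 N.
- gate_left (a joint): Angle of the left gate leaf (rad): steel plate 50 mm long, 44 high (36 to 80 mm above the bench), on an upright hinge at lane x = 0, y = +53 mm. 0 = shut across the lane; grows to 1.5 as it is pushed in feed direction; does not open the other way. A spring swings it shut once the carrier's tail is 52 mm past the gate, as it is when the carrier is home.
- gate_right (a joint): Angle of the right gate leaf (rad), mirror image of the left one, hinged at lane y = -53 mm.
- stop: Fixed bracket of the end stop, 80 wide, 62 mm high. Origin: middle of its front face, at its foot (lane x = +229, z = 6 mm); axes as the lane's. A set screw through it, 58 mm above the bench, bears a rigid rubber-faced pad 20 mm across, its face 21 to 51 mm before the bracket: the setting is not given, find it by feel. The carrier is home with its origin at lane x = +113 to +143 mm.
- screw (a point): Where the stop's set screw passes the bracket's front face. In the pad's middle a brass plunger (part-present switch, 8 mm across) stands 4 mm out: 0.3 N moves it, 1 N holds it flush, and the carrier's friction keeps it in. Past it the pad is rigid and the force rises steeply: 3 N on the stop for a quarter second is firm, over 15 N is forced.
- other_carrier: Bystander: carrier of the same make and size, but holding two round steel flanges (32 mm discs with an 18 mm boss, tops 32 mm up). Origin and axes alike.
- hammer: Bystander: hammer lying along the lane's left side, about 260 mm long.
- bottle: Bystander: black bottle, 72 mm across, 190 mm high; origin under its middle.
- rivet_jar: Bystander: small clear jar with a metal lid, 52 mm across, 60 mm high; origin under its middle.
- ear_defenders: Bystander: black ear defenders, about 160 x 185 x 85 mm; origin on the bench between the cups.
- square: Bystander: engineer's square lying flat, about 145 x 90 mm; origin under its stock.
- locking_pliers: Bystander: steel locking pliers lying flat, about 190 mm long.

How it is judged:
On the way, in this order (a step that is already met when the one before it is completed fails the run):
1. the carrier slides along the lane's strips between the two gate leaves, pushing both open (z of carrier in the frame of lane between 0.026 and 0.035 m and y of carrier in the frame of lane between -0.008 and 0.008 m and value of joint each of gate_left, gate_right above 0.7 rad and x of carrier in the frame of lane between -0.065 and 0.1 m), for 0.1 s.
2. the carrier's nose bears firmly (3 N or more) on the end stop (z of carrier in the frame of lane between 0.026 and 0.035 m and y of carrier in the frame of lane between -0.008 and 0.008 m and x of nose in the frame of lane above 0.172 m and contact force between carrier and stop above 3 N), for 0.25 s.
At the end, for the whole second after the job is handed in: The bracket carrier is level and at rest on the strips past the gate, nose (over 172 mm past it) first, within 8 mm of the lane's middle and 0.1 rad of its direction, its nose holding in the stop's plunger with over 0.5 N; both gate leaves are shut to within 0.1 rad (z of carrier in the frame of lane between 0.026 and 0.035 m and y of carrier in the frame of lane between -0.008 and 0.008 m and x of nose in the frame of lane above 0.172 m and x of carrier in the frame of lane above 0.108 m and contact force between carrier and stop above 0.5 N and value of joint each of gate_left, gate_right below 0.1 rad and angle between carrier's own z axis and vertical below 0.05 rad and angle between the x axis of carrier and the x axis of lane, either way round below 0.1 rad and linear speed of carrier below 0.01 m/s); the robot touches nothing.
It fails at once if the end stop is pushed with more than 15 N (contact force between carrier and stop above 15 N).
It fails at once if the carrier is dropped on, rammed into or jammed in the lane or its gate (over 80 N) (contact force between carrier and lane above 80 N).
It fails at once if the other carrier is shifted by more than 30 mm (distance of other_carrier from where it was at the start of the episode above 0.03 m).
It fails at once if another thing on the bench is shifted by more than 30 mm (distance of any of hammer, bottle, rivet_jar, ear_defenders, square, locking_pliers from where it was at the start of the episode above 0.03 m).
It also fails if it takes over 72 s, if anything falls off the work surface, if the arm or the gripper's body presses on something with over 40 N, if the wrist force passes 120 N, or if a joint passes its speed limit or range.

## Working session

There is one attempt and no reset: what is moved stays moved. The work goes in short steps, Python scripts to look and compute and a tool call to move; the robot and the scene stay as the last step left them, time stands still between calls to the robot, and variables do not carry over. Pictures are saved under pics/ and viewed, and the job is handed in when it is done.

Besides the shell and the picture viewer there is one more tool, called in YAML: its name, and indented under it one key for each argument. move_arm: Moves the arm, as the interface text tells. Its arguments: {"type":"object","properties":{"claw":{"type":"array"},"xyz":{"type":"array"},"rotation":{"type":"array"},"newtons":{"type":"number"}},"required":["claw","xyz","rotation"]}

```bash
ls; mkdir -p pics; python3 - <<'E'
from workcell import manip
import cv2,json,numpy as np,pickle
o=manip.get_obs();print({k:np.round(v,3).tolist() for k,v in o.items()},manip.grip_depth)
for n in ["top","side","wrist"]:
    d=manip.get_image(n);pickle.dump(d,open(f"pics/{n}0.pkl","wb"))
    cv2.imwrite(f"pics/{n}0.png",d["image"][:,:,::-1])
    print(n,{k:np.round(v,4).tolist() for k,v in d.items() if k!="image"})
E
```

```text
pics
{'time_s': 0.0, 'joint_pos': [0.98, 0.313, 1.498, -0.0, 1.331, -0.223], 'joint_velocities': [-0.0, -0.001, 0.0, 0.002, 0.0, 0.0], 'effort': [0.0, -41.227, -25.974, -0.0, 0.004, -0.0], 'tcp_pos': [0.189, 0.49, 0.231], 'ee_rot': [0.695, 0.129, 0.695, -0.13], 'contact_force': [-0.234, 0.165, -0.088], 'moment': [0.021, -0.009, -0.011], 'opening': 0.085} -0.0187
top {'fx': 380.5178, 'fy': 380.5178, 'cx': 256.9179, 'cy': 199.2739, 'xyz': [0.1886, -0.0423, 1.5147], 'rotation': [0.7429, 0.0811, -0.077, -0.66]}
side {'fx': 408.1105, 'fy': 408.1105, 'cx': 253.4298, 'cy': 187.5854, 'xyz': [-0.2573, -0.9694, 0.8503], 'rotation': [0.824, 0.457, -0.1536, -0.2975]}
wrist {'fx': 297.3186, 'fy': 297.3186, 'cx': 258.4762, 'cy': 192.348, 'xyz': [0.1119, 0.5185, 0.374], 'rotation': [0.8133, -0.1364, -0.0935, 0.5578]}
```

View pics/top0.png

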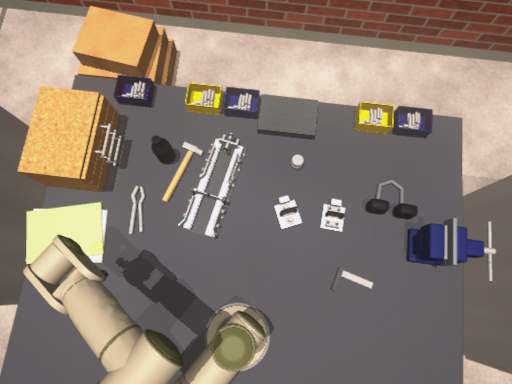

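View pics/side0.png

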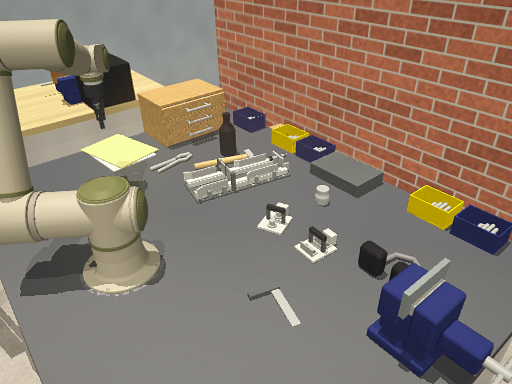

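View pics/wrist0.png

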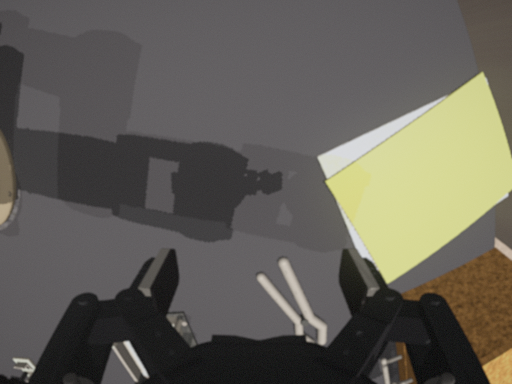

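The top view shows the lane around (212,185), its gate at about (208,192) and the stop at about (232,142). The carriers are at (288,212) and (333,215). I'll zoom in to tell the carriers apart.

```bash
cat > h.py <<'E'
import numpy as np,cv2,pickle
from scipy.spatial.transform import Rotation as R
def rot(d):
    q=np.array(d["rotation"]);return R.from_quat(q[[1,2,3,0]])
def ray(d,u,v,fish=False):
    x=(u-d["cx"])/d["fx"];y=(v-d["cy"])/d["fy"]
    if fish:
        r=np.hypot(x,y);s=np.sin(r)/r if r>1e-9 else 1;c=np.array([x*s,-y*s,-np.cos(r)])
    else: c=np.array([x,-y,-1.])
    return rot(d).apply(c)
def at(d,u,v,z,fish=False):
    r=ray(d,u,v,fish);o=np.array(d["xyz"]);return o+r*(z-o[2])/r[2]
def proj(d,P,fish=False):
    c=rot(d).inv().apply(np.atleast_2d(P)-np.array(d["xyz"]));x,y,z=c[:,0],-c[:,1],-c[:,2]
    if fish:
        r=np.hypot(x,y);t=np.arctan2(r,z);k=t/np.maximum(r,1e-9)
    else:k=1/z
    return np.c_[d["cx"]+d["fx"]*x*k,d["cy"]+d["fy"]*y*k]
def load(n): return pickle.load(open(f"pics/{n}.pkl","rb"))
def crop(d,x0,y0,x1,y1,s,name):
    im=cv2.resize(d["image"][y0:y1,x0:x1,::-1],None,fx=s,fy=s,interpolation=cv2.INTER_CUBIC)
    cv2.imwrite(f"pics/{name}.png",im)
E
python3 - <<'E'
from h import *
t=load("top0");s=load("side0")
crop(t,170,125,260,245,5,"t_lane");crop(t,265,185,355,240,8,"t_car");crop(s,250,195,345,265,8,"s_car");crop(s,175,140,300,205,6,"s_lane")
E
```

```text
(no output)
```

View pics/t_lane.png

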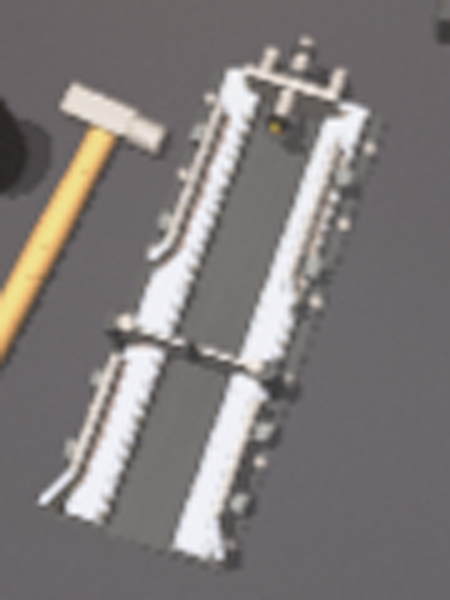

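View pics/t_car.png

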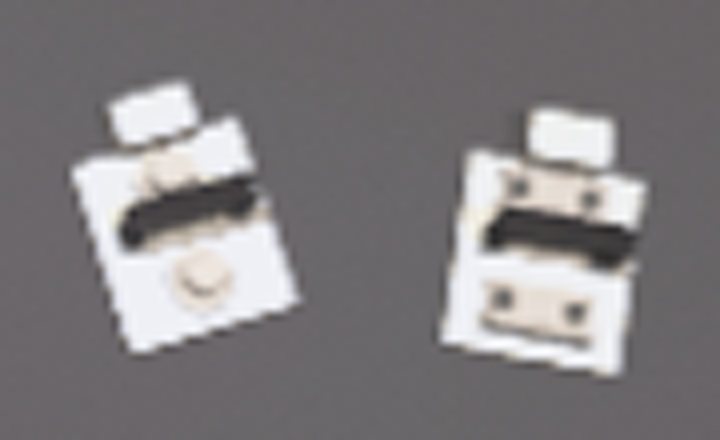

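View pics/s_car.png

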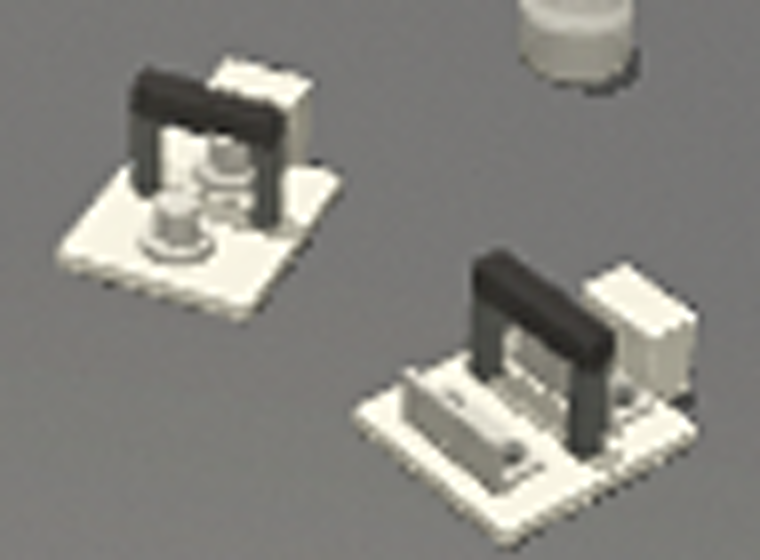

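View pics/s_lane.png

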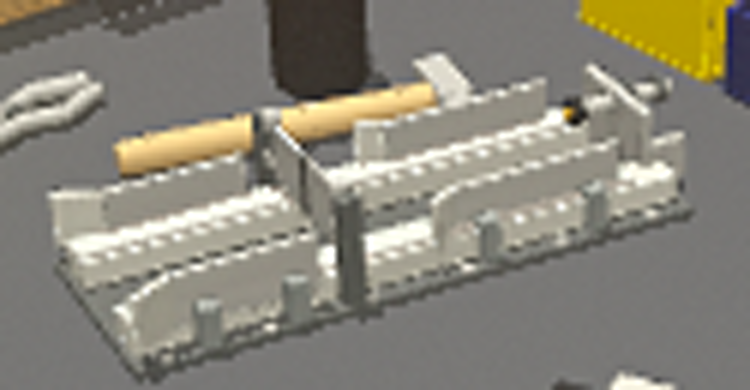

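The bracket carrier is the right-hand one, at top (333,215) with its nose up-image. The left one holds the round flanges. Next I'll fit the carrier and lane poses by least squares from points picked in both views.

```bash
cat > fit.py <<'E'
from h import *
from scipy.optimize import least_squares
t=load("top0");s=load("side0")
def T(p,P):
    x,y,a=p;P=np.array(P,float)/1000;c,sn=np.cos(a),np.sin(a)
    return np.c_[x+c*P[:,0]-sn*P[:,1],y+sn*P[:,0]+c*P[:,1],P[:,2]]
def px(l,ox,oy,k): return (np.array(l,float)+.5)/k-.5+np.array([ox,oy])
def fit(obs,p0):
    f=lambda p:np.concatenate([(proj(d,T(p,P))-uv).ravel() for d,P,uv in obs])
    r=least_squares(f,p0,loss='soft_l1');return r.x,f(r.x).reshape(-1,2)
car=[(t,[(45,44,10),(45,-44,10),(-55,-44,10),(-55,44,10),(65,20,40),(65,-20,40)],px([(470,150),(648,183),(620,375),(442,343),(530,107),(614,118)],265,185,8)),
(s,[(-55,44,10),(-55,-44,10),(45,-44,10),(65,20,40),(65,-20,40),(45,-20,40),(45,20,40)],px([(355,408),(505,532),(697,430),(625,262),(697,312),(655,335),(583,285)],250,195,8))]
lane=[(t,[(-147,0,30),(0,64,82),(0,-64,82),(229,40,68),(229,-40,68)],px([(138.5,533),(125,320),(288,383),(245,70),(355,98)],170,125,5)),
(s,[(0,64,82),(0,-64,82),(229,40,68)],px([(265,112),(347,190),(590,67)],175,140,6))]
if __name__=="__main__":
    print(at(t,333,215,0),at(t,209,192,0))
    for n,o,p0 in (("car",car,[.4,-.2,0]),("lane",lane,[.45,.1,-.2])):
        p,r=fit(o,p0);print(n,p.round(4));print(r.round(1).tolist())
        np.save(n,p)
E
python3 fit.py
```

```text
[ 0.5045149  -0.32654875  0.        ] [0.53989405 0.1856203  0.        ]
car [ 0.4992 -0.3237 -0.058 ]
[[0.1, -0.2], [-0.6, -0.6], [-0.2, -0.4], [0.2, -0.2], [0.6, -0.2], [0.0, 0.1], [-0.5, 0.3], [-0.0, 0.3], [-0.2, -0.3], [-0.4, 0.5], [-0.3, 0.5], [0.4, 0.1], [0.3, -0.0]]
lane [ 0.5151  0.1714 -0.2069]
[[0.6, -0.1], [-0.8, -0.2], [-2.4, -2.5], [1.3, 0.5], [-2.0, 0.9], [0.7, 0.7], [0.5, 2.0], [-0.3, 0.8]]
```

```bash
python3 - <<'E'
from h import *
from fit import T
from workcell import manip
o=manip.get_obs();q=np.array(o["ee_rot"]);r=R.from_quat(q[[1,2,3,0]]);print("tool axes cols",r.as_matrix().round(3))
w=load("wrist0");print("cam view dir tool",r.inv().apply(rot(w).apply([0,0,-1])).round(3),"pos",r.inv().apply(np.array(w["xyz"])-o["tcp_pos"]).round(4))
p=np.load("lane.npy");t=load("top0");im=t["image"][:,:,::-1].copy()
k=6;x0,y0=165,120;im=cv2.resize(im[y0:245,x0:265],None,fx=k,fy=k,interpolation=cv2.INTER_CUBIC)
def L(P):
    uv=proj(t,T(p,P));uv=((uv-[x0,y0]+.5)*k-.5).round().astype(int)
    cv2.polylines(im,[uv.reshape(-1,1,2)],False,(0,0,255),1)
for sg in (1,-1):
    L([(-147,sg*20,30),(215,sg*20,30)]);L([(-120,sg*55,58),(-20,sg*55,58)]);L([(78,sg*47,58),(215,sg*47,58)]);L([(0,sg*53,82),(0,sg*3,82)]);L([(0,sg*64,0),(0,sg*64,82)])
L([(229,40,68),(229,-40,68)])
cv2.imwrite("pics/ov1.png",im)
E
```

```text
tool axes cols [[-0.001  0.36   0.933]
 [-0.001  0.933 -0.36 ]
 [-1.    -0.001 -0.   ]]
cam view dir tool [0.945 0.001 0.326] pos [-0.1431 -0.0009 -0.082 ]
```

View pics/ov1.png

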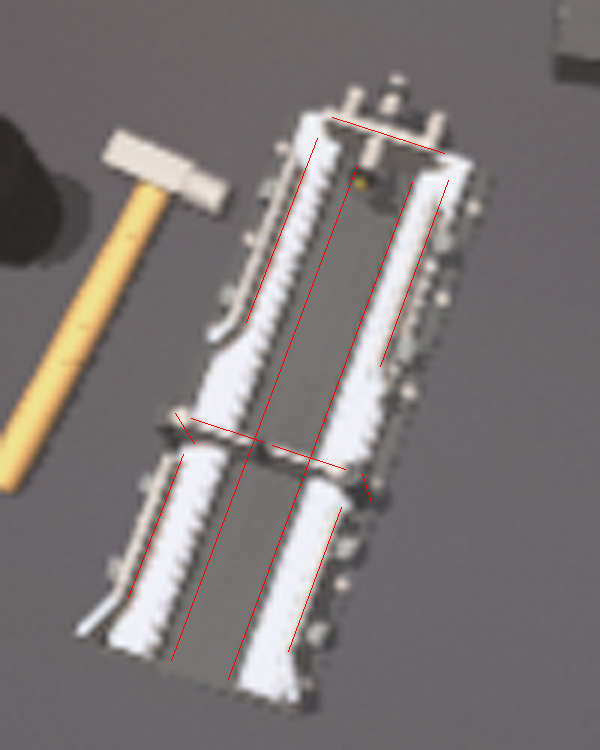

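The red lane fit is off by a few pixels: the right post pick was wrong. I'll put the wrist camera over the lane on the way and refine there.

```bash
cat > plan.py <<'E'
from h import *
from workcell import manip
def cur():
    o=manip.get_obs();q=np.array(o["ee_rot"]);return np.array(o["tcp_pos"]),R.from_quat(q[[1,2,3,0]]),o
def target_rot(yaw): # tool x down, tool y at world yaw
    c,s=np.cos(yaw),np.sin(yaw);y=np.array([c,s,0]);x=np.array([0,0,-1.]);return R.from_matrix(np.c_[x,y,np.cross(x,y)])
def rows(goal,yaw,n,step=None):
    p,r,o=cur();g=target_rot(yaw);rv=(r.inv()*g).as_rotvec()/n
    out=[];d=(np.array(goal)-p)/n
    for i in range(n):
        out.append(((r.inv().apply(d)*1000).round(1).tolist(),np.degrees(rv).round(2).tolist()));r=r*R.from_rotvec(rv)
    print("dist mm",np.linalg.norm(np.array(goal)-p)*1000,"rot",np.degrees(rv*n).round(1))
    print("xyz",[a for a,b in out]);print("rot",[b for a,b in out][0])
E
python3 -c "
from plan import *
rows([.542,.104,.25],-.207,12)"
```

```text
dist mm 523.4317337570571 rot [80.8  0.   0.1]
xyz [[-1.6, -19.4, 39.0], [-1.6, -14.7, 41.0], [-1.6, -9.8, 42.5], [-1.6, -4.7, 43.3], [-1.6, 0.4, 43.6], [-1.6, 5.5, 43.2], [-1.6, 10.5, 42.3], [-1.6, 15.4, 40.8], [-1.6, 20.1, 38.7], [-1.6, 24.5, 36.1], [-1.6, 28.5, 33.0], [-1.6, 32.2, 29.4]]
rot [6.73, 0.0, 0.0]
```

move_arm:
  claw: [-1,-1,-1,-1,-1,-1,-1,-1,-1,-1,-1,-1]
  xyz:
    - [-2,-19,39]
    - [-2,-15,41]
    - [-2,-10,42]
    - [-2,-5,43]
    - [-2,0,44]
    - [-2,5,43]
    - [-2,10,42]
    - [-2,15,41]
    - [-2,20,39]
    - [-2,24,36]
    - [-2,28,33]
    - [-2,32,29]
  rotation:
    - [6.7,0,0]
    - [6.7,0,0]
    - [6.7,0,0]
    - [6.7,0,0]
    - [6.7,0,0]
    - [6.7,0,0]
    - [6.7,0,0]
    - [6.7,0,0]
    - [6.7,0,0]
    - [6.7,0,0]
    - [6.7,0,0]
    - [6.7,0,0]

```text
time_s: 1.35
tcp_pos: [0.5396, 0.0838, 0.2533]
ee_rot: [-0.434, -0.557, -0.435, 0.56]
contact_force: [0.6, 0.5, 0.6]
opening: 0.0849
```

move_arm:
  claw: [-1,-1]
  xyz:
    - [0,0,0]
    - [0,0,0]
  rotation:
    - [0,0,0]
    - [0,0,0]

```text
time_s: 1.55
tcp_pos: [0.5418, 0.0796, 0.252]
ee_rot: [-0.431, -0.558, -0.433, 0.562]
contact_force: [-0.1, 0.0, -1.1]
opening: 0.0855
```

```bash
python3 - <<'E'
from plan import *
p,r,o=cur();print(p,r.as_matrix().round(3)[:,1],np.abs(o["joint_velocities"]).max())
d=manip.get_image("wrist");pickle.dump(d,open("pics/wrist1.pkl","wb"));crop(d,0,0,512,384,1.55,"wrist1")
E
```

```text
[0.54178753 0.07955545 0.25199696] [ 0.967 -0.254 -0.005] 0.03440661717964946
```

View pics/wrist1.png

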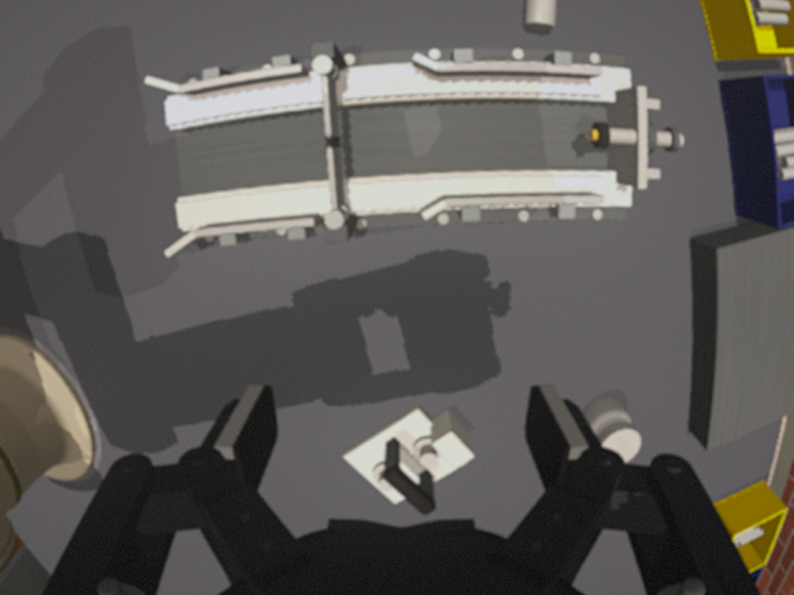

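Lane clearly seen: posts at (322,64) and (334,218), stop bracket around x≈640, pad at (598,135). The set screw stands far out. I'll zoom in for more precise picks.

```bash
python3 - <<'E'
from h import *
w=load("wrist1");crop(w,90,20,230,170,5,"w1a");crop(w,330,20,450,150,6,"w1b")
E
```

```text
(no output)
```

View pics/w1a.png

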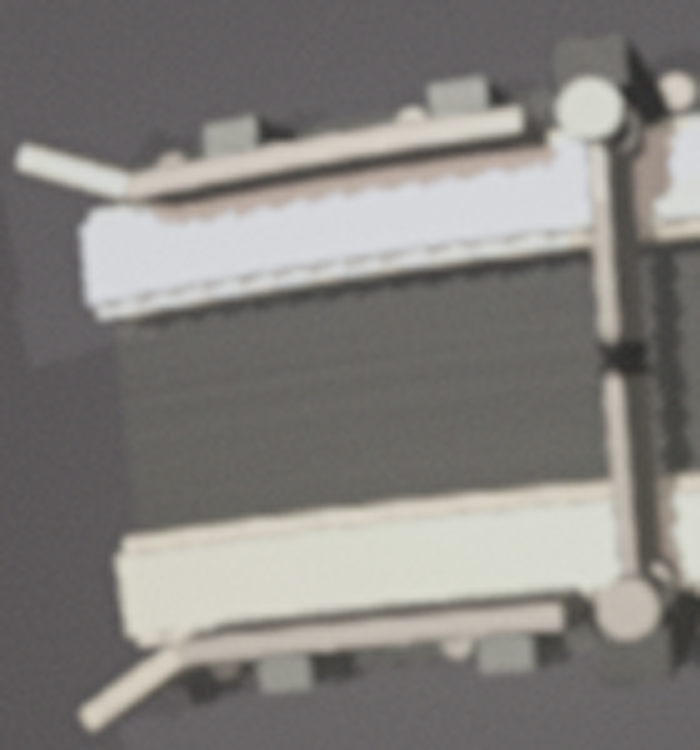

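View pics/w1b.png

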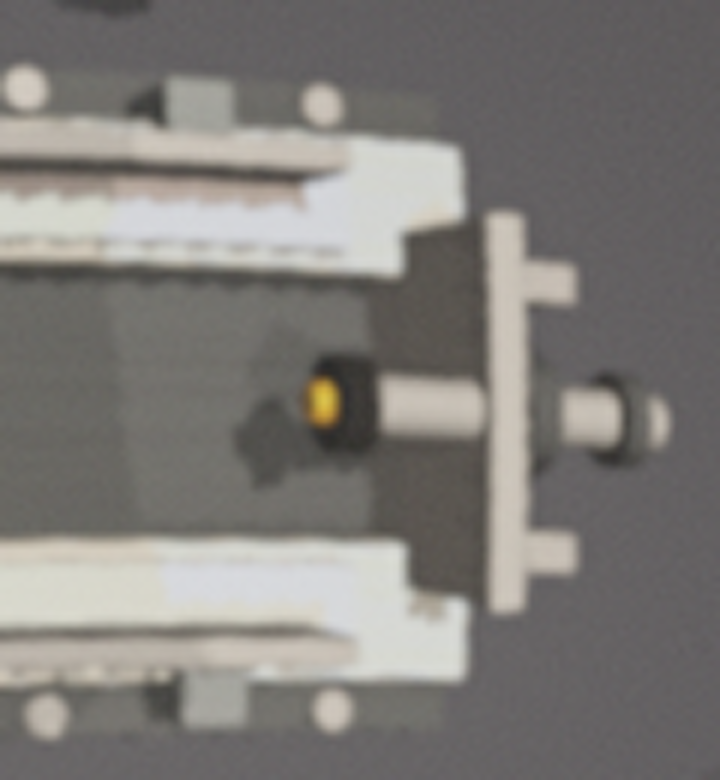

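```bash
cat > fitl.py <<'E'
from fit import *
w=load("wrist1")
A=lambda l:px(l,90,20,5);B=lambda l:px(l,330,20,6)
uv=np.r_[A([(103,315),(122,545),(590,108),(628,607),(522,134),(562,604)]),B([(403,275),(405,540),(487,212),(487,612)])]
def P(b,h): return [(-147,b,30),(-147,-b,30),(0,h,82),(0,-h,82),(-20,55,58),(-20,-55,58),(215,b,30),(215,-b,30),(229,40,68),(229,-40,68)]
f=lambda p:(proj(w,T(p[:3],P(p[3],p[4])),True)-uv).ravel()
r=least_squares(f,[.52,.18,-.24,25,55],loss='soft_l1')
print(r.x.round(4));print(f(r.x).reshape(-1,2).round(1).tolist())
np.save("lane",r.x[:3]);p=r.x
# pad face along lane axis
for U in (308,322,335):
    u=B([(U,400)])[0]
    q=at(w,*u,.058,True)-[p[0],p[1],0];print(U,"lane xy",(np.array([q[0]*np.cos(p[2])+q[1]*np.sin(p[2]),-q[0]*np.sin(p[2])+q[1]*np.cos(p[2])])*1000).round(1))
# check top, side
t=load("top0");k=6;x0,y0=165,120
for d,n,(x0,y0,x1,y1),k in ((t,"ovt",(165,120,265,245),6),(s,"ovs",(175,140,300,205),6)):
    im=cv2.resize(d["image"][y0:y1,x0:x1,::-1].copy(),None,fx=k,fy=k,interpolation=cv2.INTER_CUBIC)
    def L(Q):
        c=proj(d,T(p[:3],Q));c=((c-[x0,y0]+.5)*k-.5).round().astype(int);cv2.polylines(im,[c.reshape(-1,1,2)],False,(0,0,255),1)
    for sg in (1,-1):
        L([(-147,sg*p[3],30),(215,sg*p[3],30)]);L([(-120,sg*55,58),(-20,sg*55,58)]);L([(78,sg*47,58),(215,sg*47,58)]);L([(0,sg*53,80),(0,sg*3,80)])
    L([(229,40,68),(229,-40,68)]);cv2.imwrite(f"pics/{n}.png",im)
E
python3 fitl.py
```

```text
[ 0.5183  0.1749 -0.1982 29.9547 53.6703]
[[-2.0, 1.0], [-0.9, -0.8], [1.0, 0.2], [1.0, 0.2], [0.6, -0.5], [0.2, -0.1], [-8.8, -0.8], [-8.4, 0.8], [0.1, 0.2], [0.6, -0.2]]
308 lane xy [192.2   0.6]
322 lane xy [195.2   0.8]
335 lane xy [198.1   0.9]
```

View pics/ovt.png

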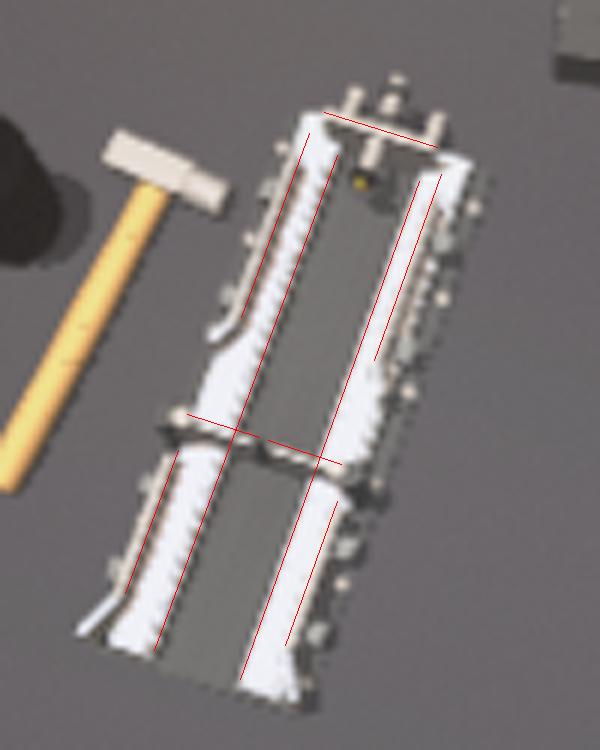

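View pics/ovs.png

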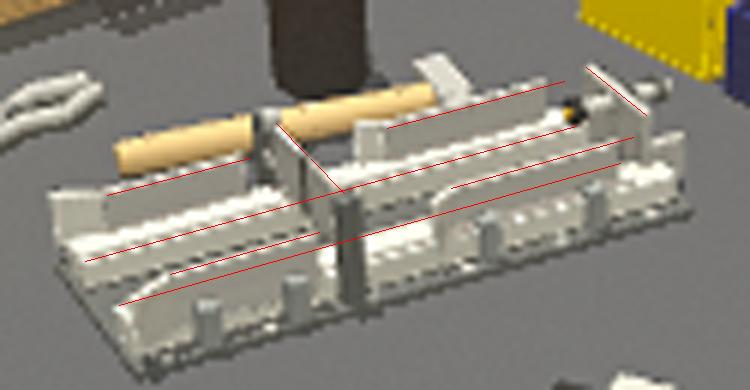

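```bash
sed -i 's/^f=lambda.*/Wt=np.ones(10);Wt[6:8]=0\nTC=px([(263,450),(152,653),(240,682),(120,595)],165,120,6);SC=px([(272,122),(98,255),(107,190),(247,156),(588,67)],175,140,6)\ndef fa(p):\n    b=p[3];return np.r_[(proj(w,T(p[:3],P(b,p[4])),True)-uv)*Wt[:,None],(proj(t,T(p[:3],[(0,0,80),(-147,b,30),(-147,-b,30),(-120,55,58)]))-TC),(proj(s,T(p[:3],[(0,53,80),(-147,b,30),(-120,55,58),(-20,55,58),(229,40,68)]))-SC)]\nf=lambda p:fa(p).ravel()/' fitl.py; python3 fitl.py
```

```text
[ 0.5178  0.1751 -0.1988 31.1384 53.6843]
[[-2.4, 0.1], [-1.1, -0.0], [0.5, 0.2], [0.5, 0.2], [0.1, -0.5], [-0.3, -0.1], [-0.0, -0.0], [-0.0, 0.0], [-0.2, 0.2], [0.3, -0.2], [0.1, -1.7], [-0.1, -0.4], [0.2, -0.3], [0.7, -0.3], [0.5, 0.1], [-2.3, 0.8], [-0.1, 0.9], [0.2, 0.3], [-0.3, 0.1]]
308 lane xy [192.7   0.7]
322 lane xy [195.7   0.8]
335 lane xy [198.6   0.9]
```

View pics/ovt.png

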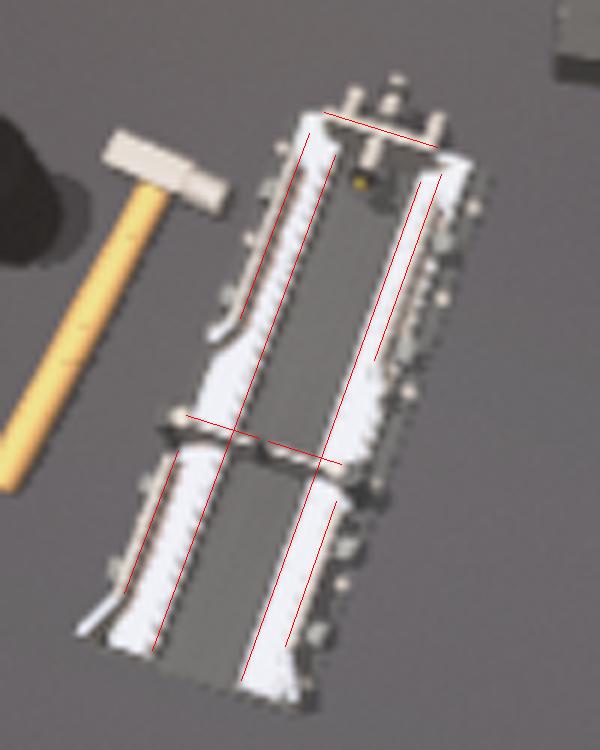

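```bash
python3 -c "
from plan import *
rows([.499,-.324,.20],-.058,10)"
```

```text
dist mm 409.25325341920154 rot [-11.4   0.2   0.3]
xyz [[5.3, 6.1, 40.1], [5.3, 5.3, 40.2], [5.3, 4.5, 40.3], [5.3, 3.7, 40.4], [5.3, 2.9, 40.5], [5.3, 2.1, 40.5], [5.3, 1.3, 40.6], [5.2, 0.5, 40.6], [5.2, -0.3, 40.6], [5.2, -1.1, 40.6]]
rot [-1.14, 0.02, 0.03]
```

move_arm:
  claw: [-1,-1,-1,-1,-1,-1,-1,-1,-1,-1,-1,-1]
  xyz:
    - [5,6,40]
    - [5,5,40]
    - [5,4,40]
    - [5,4,40]
    - [5,3,40]
    - [5,2,40]
    - [5,1,40]
    - [5,0,40]
    - [5,0,40]
    - [5,-1,33]
    - [0,0,0]
    - [0,0,0]
  rotation:
    - [-1.1,0,0]
    - [-1.1,0,0]
    - [-1.1,0,0]
    - [-1.1,0,0]
    - [-1.1,0,0]
    - [-1.1,0,0]
    - [-1.1,0,0]
    - [-1.1,0,0]
    - [-1.1,0,0]
    - [-1.1,0,0]
    - [0,0,0]
    - [0,0,0]

```text
time_s: 2.8
tcp_pos: [0.5007, -0.3117, 0.2021]
ee_rot: [-0.493, -0.505, -0.495, 0.507]
contact_force: [-0.1, 0.9, -0.6]
opening: 0.0855
```

```bash
python3 - <<'E'
from plan import *
from fit import T
p,r,o=cur();print(p,r.as_matrix().round(3)[:,1])
d=manip.get_image("wrist");pickle.dump(d,open("pics/wrist2.pkl","wb"))
c=np.load("car.npy")
im=cv2.resize(d["image"][:,:,::-1].copy(),None,fx=1.55,fy=1.55,interpolation=cv2.INTER_CUBIC)
for Q in ([(45,44,10),(45,-44,10),(-55,-44,10),(-55,44,10),(45,44,10)],[(65,20,40),(65,-20,40),(45,-20,40),(45,20,40),(65,20,40)],[(8,33,68),(8,-33,68),(-8,-33,68),(-8,33,68),(8,33,68)]):
    uv=((proj(d,T(c,Q),True)+.5)*1.55-.5).round().astype(int);cv2.polylines(im,[uv.reshape(-1,1,2)],False,(0,0,255),1)
cv2.imwrite("pics/wrist2.png",im)
rows([c[0],c[1],.20],c[2],2)
E
```

```text
[ 0.50070718 -0.31168708  0.2020893 ] [ 1.    -0.025 -0.004]
dist mm 12.450873536535001 rot [1.9 0.  0.2]
xyz [[1.1, -0.6, 6.1], [1.1, -0.5, 6.1]]
rot [0.96, 0.01, 0.12]
```

View pics/wrist2.png

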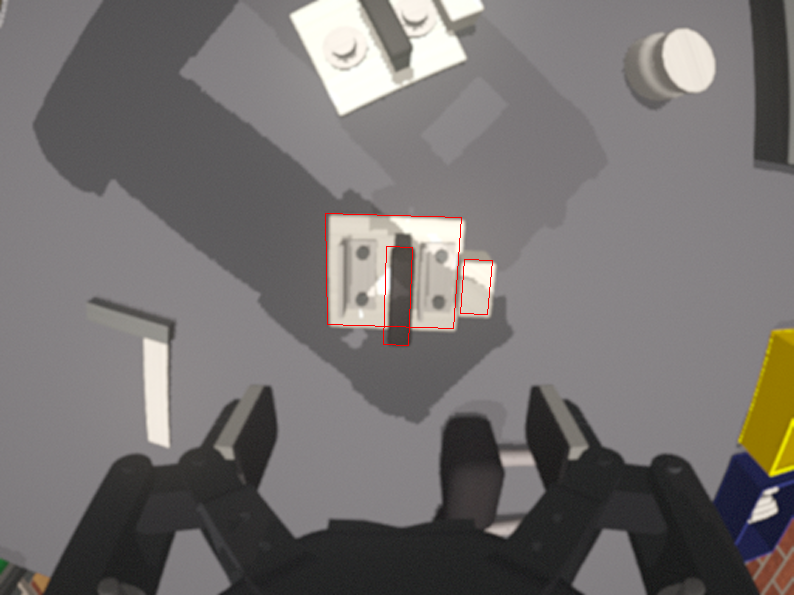

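The carrier overlay agrees to about 2 mm, plate at (327–462, 215–329), so I'll align and descend.

move_arm:
  claw: [-1,-1,-1,-1,-1,-1,-1]
  xyz:
    - [20,0,6]
    - [20,0,6]
    - [25,0,0]
    - [25,0,0]
    - [20,0,0]
    - [0,0,0]
    - [0,0,0]
  rotation:
    - [1,0,0.1]
    - [0.7,0,0.1]
    - [0,0,0]
    - [0,0,0]
    - [0,0,0]
    - [0,0,0]
    - [0,0,0]

```text
time_s: 3.55
tcp_pos: [0.5047, -0.3133, 0.0934]
ee_rot: [0.492, 0.51, 0.488, -0.51]
contact_force: [0.0, 0.1, 0.0]
opening: 0.0853
```

```bash
python3 - <<'E'
from plan import *
c=np.load("car.npy");print(cur()[0]);rows([c[0],c[1],.043],c[2],2)
print(cur()[2]["contact_force"])
E
```

```text
[ 0.50473651 -0.31333227  0.09339676]
dist mm 51.74984310253401 rot [ 1.   0.2 -0.2]
xyz [[25.2, -2.7, 5.2], [25.2, -2.6, 5.3]]
rot [0.49, 0.09, -0.12]
[0.03763639 0.09952389 0.00739403]
```

move_arm:
  claw: [-1,-1,-1,-1,-1]
  xyz:
    - [4,-4,10]
    - [10,-2,4]
    - [12,0,2]
    - [12,0,0]
    - [0,0,0]
  rotation:
    - [0.5,0,0]
    - [0.5,0,-0.1]
    - [0,0,0]
    - [0,0,0]
    - [0,0,0]

```text
time_s: 4.05
tcp_pos: [0.4987, -0.3308, 0.0555]
ee_rot: [-0.488, -0.514, -0.482, 0.515]
contact_force: [-0.5, 0.2, 0.6]
opening: 0.0854
```

```bash
python3 - <<'E'
from plan import *
c=np.load("car.npy");print(cur()[0]);rows([c[0],c[1],.043],c[2],1)
print(cur()[2]["contact_force"])
E
```

```text
[ 0.49872811 -0.33079305  0.0555197 ]
dist mm 14.405309776520523 rot [-0.1  0.4 -0.4]
xyz [[12.5, -0.1, -7.2]]
rot [-0.07, 0.37, -0.35]
[-0.46685297  0.19477779  0.57045899]
```

move_arm:
  claw: [-1,-1,-1,-1]
  xyz:
    - [6,0,-5]
    - [6,0,0]
    - [0,0,0]
    - [0,0,0]
  rotation:
    - [0,0.4,-0.4]
    - [0,0,0]
    - [0,0,0]
    - [0,0,0]

```text
time_s: 4.45
tcp_pos: [0.4993, -0.3251, 0.0422]
ee_rot: [-0.484, -0.514, -0.486, 0.515]
contact_force: [0.6, -0.1, 0.1]
opening: 0.0855
```

```bash
python3 - <<'E'
from plan import *
c=np.load("car.npy");print(cur()[0]);rows([c[0],c[1],.043],c[2],1)
print(cur()[2]["contact_force"])
E
```

```text
[ 0.49927043 -0.32510203  0.04220477]
dist mm 1.6325581740002555 rot [-0.  -0.1  0.1]
xyz [[-0.8, -0.2, -1.4]]
rot [-0.05, -0.09, 0.1]
[ 0.58100726 -0.08527718  0.13429522]
```

move_arm:
  claw: [-0.5,0,0.5,1,1,1,1,1]
  xyz:
    - [0,0,0]
    - [0,0,0]
    - [0,0,0]
    - [0,0,0]
    - [0,0,0]
    - [0,0,0]
    - [0,0,0]
    - [0,0,0]
  rotation:
    - [0,0,0]
    - [0,0,0]
    - [0,0,0]
    - [0,0,0]
    - [0,0,0]
    - [0,0,0]
    - [0,0,0]
    - [0,0,0]
  newtons: 70

```text
time_s: 5.25
tcp_pos: [0.4996, -0.3255, 0.0434]
ee_rot: [-0.485, -0.514, -0.485, 0.515]
contact_force: [-0.1, 0.8, -0.2]
opening: 0.0149
```

```bash
python3 - <<'E'
from plan import *
o=cur()[2];print(o["contact_force"],o["moment"],o["opening"])
for n in("wrist","side"):
    d=manip.get_image(n);pickle.dump(d,open(f"pics/{n}3.pkl","wb"))
    if n=="wrist":crop(d,0,0,512,384,1.5,"wrist3")
    else: crop(d,250,150,400,280,5,"side3")
E
```

```text
[-0.10153396  0.83068424 -0.20377447] [-0.08818693  0.02972468  0.01291125] 0.014911447854562625
```

View pics/wrist3.png

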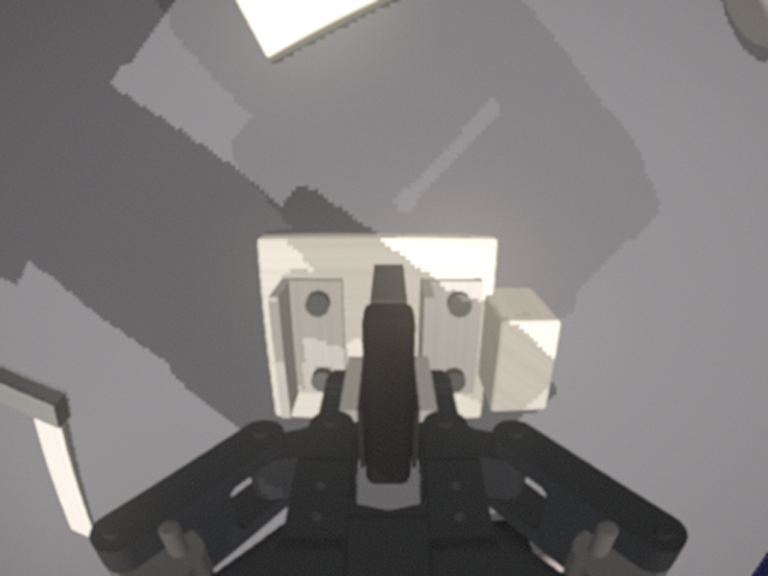

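View pics/side3.png

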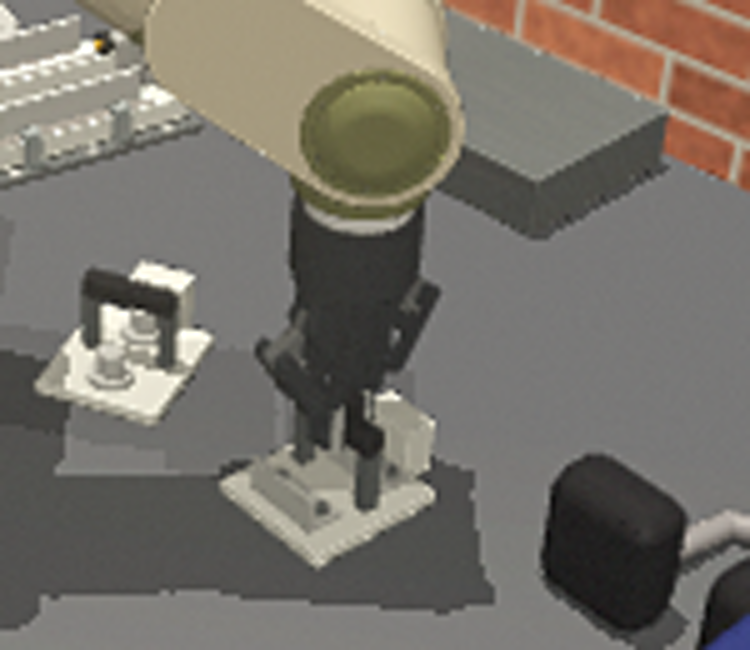

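The grip holds, with opening 15 mm on the bar. The wrist view shows the plate's left edge at (258–497, 237) and the nose at right (497–558, 320–410). I'll work out the carrier's offset in the tool.

```bash
python3 - <<'E'
from fit import *
from plan import cur
w=load("wrist3")
uv=px([(258,239),(497,239),(272,416),(558,321),(548,410),(499,322)],0,0,1.5)
P=[(-55,44,10),(45,44,10),(-55,-44,10),(65,20,40),(65,-20,40),(45,20,40)]
f=lambda p:(proj(w,T(p,P),True)-uv).ravel()
r=least_squares(f,[.5,-.325,-.06],loss='soft_l1');print(r.x.round(4),f(r.x).reshape(-1,2).round(1).tolist())
p,q,o=cur();d=q.inv().apply(np.r_[r.x[:2],0]-p)*1000;print("carrier origin in tool mm",d.round(1),"tool y yaw",np.arctan2(q.as_matrix()[1,1],q.as_matrix()[0,1]))
print(np.array(o["tcp_pos"]))
E
```

```text
[ 0.5003 -0.326  -0.067 ] [[-2.1, -0.3], [-0.7, 0.4], [1.1, -0.1], [0.8, 0.2], [-3.2, -0.1], [6.8, -0.1]]
carrier origin in tool mm [43.4  0.8  0.4] tool y yaw -0.05868826827679463
[ 0.49956201 -0.32553067  0.04341029]
```

move_arm:
  claw: [1,1,1,1,1,1,1]
  xyz:
    - [-10,0,0]
    - [-20,0,0]
    - [-25,0,0]
    - [-30,0,0]
    - [-25,0,0]
    - [-10,0,0]
    - [0,0,0]
  rotation:
    - [0,0,0]
    - [0,0,0]
    - [0,0,0]
    - [0,0,0]
    - [0,0,0]
    - [0,0,0]
    - [0,0,0]

```text
time_s: 6.05
tcp_pos: [0.4965, -0.3224, 0.1629]
ee_rot: [-0.479, -0.514, -0.491, 0.515]
contact_force: [0.6, 0.5, -9.2]
opening: 0.0147
```

```bash
python3 - <<'E'
from plan import *
p,q,o=cur();print(p,o["contact_force"],o["moment"],o["opening"])
rows([.4376,.1912,.165],-.199,16)
E
```

```text
[ 0.49649693 -0.32243187  0.16286191] [ 0.61168522  0.51743543 -9.18847055] [0.01045892 0.03698018 0.04750697] 0.014746538637972328
dist mm 517.002043560409 rot [ 8.  -0.6  0.8]
xyz [[0.3, -5.6, -31.8], [0.3, -5.8, -31.8], [0.2, -6.1, -31.7], [0.2, -6.4, -31.7], [0.2, -6.7, -31.6], [0.2, -6.9, -31.6], [0.1, -7.2, -31.5], [0.1, -7.5, -31.4], [0.1, -7.8, -31.4], [0.1, -8.0, -31.3], [0.0, -8.3, -31.2], [0.0, -8.6, -31.1], [-0.0, -8.9, -31.1], [-0.0, -9.1, -31.0], [-0.1, -9.4, -30.9], [-0.1, -9.7, -30.8]]
rot [0.5, -0.04, 0.05]
```

move_arm:
  claw: [1,1,1,1,1,1,1,1,1,1,1]
  xyz:
    - [0,-3,-15]
    - [0,-6,-30]
    - [0,-6,-32]
    - [0,-6,-32]
    - [0,-7,-32]
    - [0,-7,-32]
    - [0,-7,-32]
    - [0,-8,-32]
    - [0,-8,-32]
    - [0,-8,-32]
    - [0,-8,-32]
  rotation:
    - [0.5,0,0]
    - [0.5,0,0]
    - [0.5,0,0]
    - [0.5,0,0]
    - [0.5,0,0]
    - [0.5,0,0]
    - [0.5,0,0]
    - [0.5,0,0]
    - [0.5,0,0]
    - [0.5,0,0]
    - [0.5,0,0]

```text
time_s: 7.15
tcp_pos: [0.4489, 0.0294, 0.1531]
ee_rot: [-0.441, -0.535, -0.472, 0.544]
contact_force: [0.2, -0.1, -9.0]
opening: 0.0147
```

```bash
python3 - <<'E'
from plan import *
p,q,o=cur();print(p,o["contact_force"],o["moment"],o["opening"])
rows([.4376,.1912,.150],-.199,8)
E
```

```text
[0.44890269 0.02944194 0.15312857] [ 0.23541225 -0.05044161 -8.96641425] [-0.02692797 -0.06480365 -0.00528873] 0.014685203880783631
dist mm 162.18263805696432 rot [ 1.9 -1.   2.4]
xyz [[1.0, -4.7, -19.7], [0.9, -4.8, -19.7], [0.8, -4.9, -19.7], [0.8, -5.0, -19.6], [0.7, -5.0, -19.6], [0.6, -5.1, -19.6], [0.5, -5.2, -19.6], [0.5, -5.3, -19.6]]
rot [0.24, -0.13, 0.3]
```

move_arm:
  claw: [1,1,1,1,1,1,1]
  xyz:
    - [-1,-5,-24]
    - [-1,-5,-24]
    - [-1,-5,-24]
    - [-1,-5,-24]
    - [-1,-5,-20]
    - [-1,-4,-12]
    - [0,0,0]
  rotation:
    - [0.3,-0.2,0.5]
    - [0.3,-0.2,0.5]
    - [0.3,-0.2,0.5]
    - [0.3,-0.2,0.5]
    - [0.3,-0.1,0.4]
    - [0,0,0]
    - [0,0,0]

```text
time_s: 7.85
tcp_pos: [0.4351, 0.1696, 0.152]
ee_rot: [-0.446, -0.541, -0.455, 0.549]
contact_force: [0.6, -1.0, -8.6]
opening: 0.0147
```

```bash
python3 - <<'E'
from plan import *
p,q,o=cur();print(p,o["contact_force"],o["moment"],o["opening"])
rows([.4376,.1912,.110],-.199,2)
E
```

```text
[0.43506279 0.1695984  0.15198118] [ 0.63520127 -0.99123564 -8.59026263] [-0.15511136  0.02527452  0.01769187] 0.014749105040863113
dist mm 47.28092990254784 rot [0.6 0.  1. ]
xyz [[21.0, -0.4, -10.9], [21.0, -0.7, -10.8]]
rot [0.29, 0.01, 0.51]
```

move_arm:
  claw: [1,1,1,1,1,1]
  xyz:
    - [0,-1,-13]
    - [0,0,-9]
    - [8,0,-2]
    - [8,0,0]
    - [8,0,0]
    - [0,0,0]
  rotation:
    - [0.3,0,0.6]
    - [0.3,0,0.6]
    - [0,0,0.2]
    - [0,0,0]
    - [0,0,0]
    - [0,0,0]

```text
time_s: 8.45
tcp_pos: [0.4366, 0.1916, 0.1216]
ee_rot: [-0.449, -0.546, -0.447, 0.549]
contact_force: [0.1, 0.1, -7.6]
opening: 0.0147
```

```bash
python3 - <<'E'
from plan import *
p,q,o=cur();print(p,o["contact_force"],o["moment"],o["opening"])
rows([.4376,.1912,.0755],-.199,2)
for n in("wrist",):
    d=manip.get_image(n);pickle.dump(d,open(f"pics/{n}4.pkl","wb"))
    crop(d,0,0,512,384,1.5,"wrist4")
E
```

```text
[0.43658767 0.19164952 0.12156247] [ 0.104575    0.08916257 -7.60604826] [0.04357664 0.09445152 0.03907697] 0.014748641124802711
dist mm 46.07578467608315 rot [-0.1  0.3  0. ]
xyz [[23.0, 0.5, 0.0], [23.0, 0.5, 0.1]]
rot [-0.04, 0.14, 0.01]
```

View pics/wrist4.png

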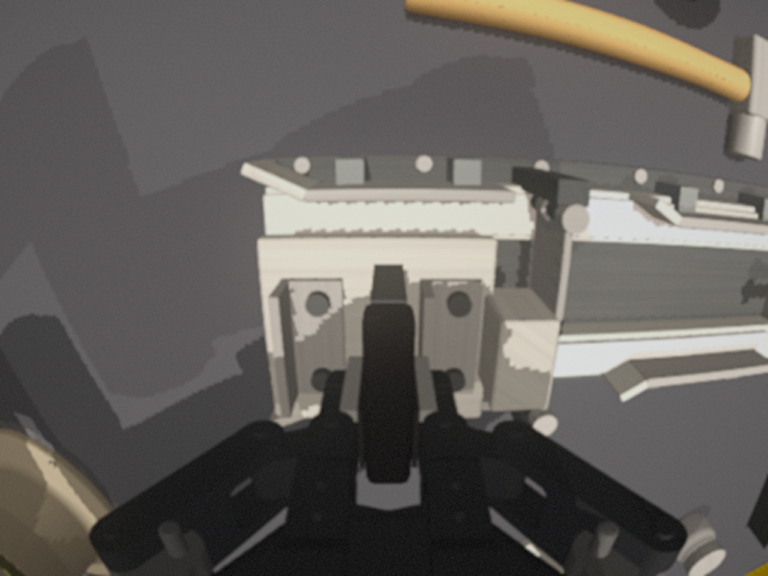

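```bash
cat > chk.py <<'E'
from fit import T
from plan import *
def ov(d,name,k=1.5):
    p=np.load("lane.npy");im=cv2.resize(d["image"][:,:,::-1].copy(),None,fx=k,fy=k,interpolation=cv2.INTER_CUBIC)
    def L(Q):
        Q=np.array(Q,float);Q=np.concatenate([np.linspace(a,b,15) for a,b in zip(Q[:-1],Q[1:])])
        c=proj(d,T(p,Q),True);c=((c+.5)*k-.5).round().astype(int);cv2.polylines(im,[c.reshape(-1,1,2)],False,(0,0,255),1)
    for sg in (1,-1):
        L([(-147,sg*31,30),(215,sg*31,30)]);L([(-120,sg*55,58),(-20,sg*55,58)]);L([(78,sg*47,58),(215,sg*47,58)]);L([(0,sg*53,80),(0,sg*3,80)])
    L([(229,40,68),(229,-40,68)]);cv2.imwrite(f"pics/{name}.png",im)
E
python3 -c "
from chk import *
ov(load('wrist4'),'ov4')"
```

```text
(no output)
```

View pics/ov4.png

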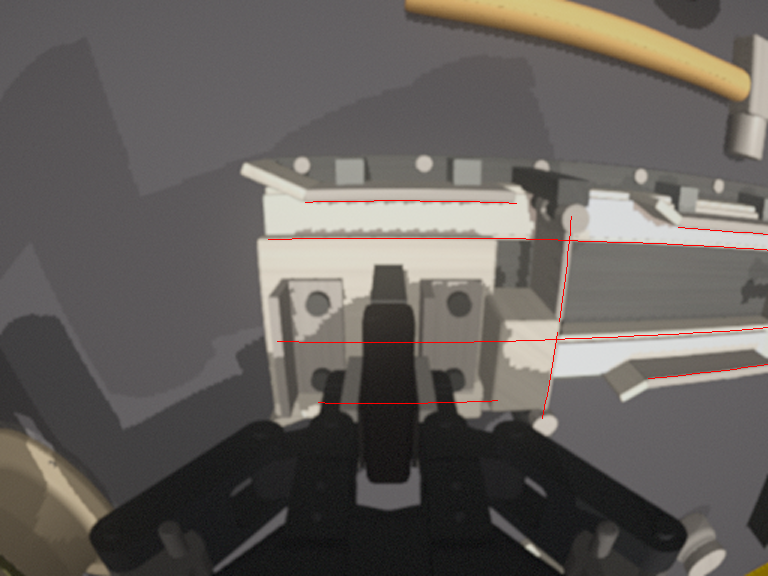

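The lane overlay agrees within about 1–2 mm: leaf line (571,217)–(543,417), guides within 4 px. The carrier sits square in the grip, so I'll lower it.

move_arm:
  claw: [1,1,1,1,1,1]
  xyz:
    - [10,0.5,-0.5]
    - [10,0.5,-0.5]
    - [10,0,0]
    - [7,0,0]
    - [0,0,0]
    - [0,0,0]
  rotation:
    - [0,0.1,0]
    - [0,0.1,0]
    - [0,0.1,0]
    - [0,0,0]
    - [0,0,0]
    - [0,0,0]

```text
time_s: 9.1
tcp_pos: [0.4386, 0.1919, 0.0818]
ee_rot: [0.447, 0.548, 0.447, -0.547]
contact_force: [0.0, -0.4, -6.9]
opening: 0.0144
```

```bash
cat > st.py <<'E'
from plan import *
p,q,o=cur();L=np.load("lane.npy");c,s=np.cos(L[2]),np.sin(L[2]);d=p[:2]-L[:2];F=o["contact_force"]
print("t",o["time_s"],"lane x %.1f y %.1f z %.1f"%((c*d[0]+s*d[1])*1e3,(-s*d[0]+c*d[1])*1e3,p[2]*1e3),"F lane",np.round([c*F[0]+s*F[1],-s*F[0]+c*F[1],F[2]],2),"M",np.round(o["moment"],3),"open",round(o["opening"]*1e3,1),"rot err deg (tool)",np.degrees((q.inv()*target_rot(L[2])).as_rotvec()).round(2))
E
python3 st.py
```

```text
t 9.1 lane x -80.9 y 0.8 z 81.8 F lane [ 0.1  -0.34 -6.87] M [0.028 0.028 0.001] open 14.4 rot err deg (tool) [-0.13 -0.07 -0.05]
```

move_arm:
  claw: [1,1,1,1,1]
  xyz:
    - [3,0,0]
    - [2,0,0]
    - [1,0,0]
    - [0,0,0]
    - [0,0,0]
  rotation:
    - [0,0,0]
    - [0,0,0]
    - [0,0,0]
    - [0,0,0]
    - [0,0,0]

```text
time_s: 9.6
tcp_pos: [0.4392, 0.1921, 0.0762]
ee_rot: [0.448, 0.549, 0.447, -0.546]
contact_force: [-0.1, 0.9, -8.1]
opening: 0.0148
```

```bash
python3 st.py
```

```text
t 9.6 lane x -80.4 y 1.1 z 76.2 F lane [-0.24  0.82 -8.13] M [-0.016  0.072  0.06 ] open 14.8 rot err deg (tool) [-0.12 -0.11 -0.16]
```

move_arm:
  claw: [1,1,1,1,1]
  xyz:
    - [1.5,0,0]
    - [1,0,0]
    - [1,0,0]
    - [0,0,0]
    - [0,0,0]
  rotation:
    - [0,0,0]
    - [0,0,0]
    - [0,0,0]
    - [0,0,0]
    - [0,0,0]

```text
time_s: 10.1
tcp_pos: [0.4396, 0.1922, 0.0735]
ee_rot: [0.448, 0.549, 0.447, -0.546]
contact_force: [-0.8, 0.8, -5.8]
opening: 0.0149
```

```bash
python3 st.py
```

```text
t 10.1 lane x -80.0 y 1.3 z 73.5 F lane [-0.95  0.59 -5.82] M [-0.02   0.195  0.012] open 14.9 rot err deg (tool) [-0.11 -0.13 -0.23]
```

move_arm:
  claw: [1,1,1,1]
  xyz:
    - [0.7,0,0]
    - [0.5,0,0]
    - [0,0,0]
    - [0,0,0]
  rotation:
    - [0,0,0]
    - [0,0,0]
    - [0,0,0]
    - [0,0,0]

```text
time_s: 10.5
tcp_pos: [0.4398, 0.1922, 0.0734]
ee_rot: [0.448, 0.549, 0.447, -0.546]
contact_force: [-2.2, -1.0, -1.9]
opening: 0.0148
```

```bash
python3 st.py
```

```text
t 10.5 lane x -79.9 y 1.3 z 73.4 F lane [-1.99 -1.4  -1.88] M [-0.061  0.488  0.011] open 14.8 rot err deg (tool) [-0.1  -0.14 -0.26]
```

Seated on the strips. I'll relax and regrip lightly so the carrier levels itself.

move_arm:
  claw: [0.4,0.4,0.4,1,1,1,1]
  xyz:
    - [0,0,0]
    - [0,0,0]
    - [0,0,0]
    - [0,0,0]
    - [0,0,0]
    - [0,0,0]
    - [0,0,0]
  rotation:
    - [0,0,0]
    - [0,0,0]
    - [0,0,0]
    - [0,0,0]
    - [0,0,0]
    - [0,0,0]
    - [0,0,0]
  newtons: 30

```text
time_s: 11.2
tcp_pos: [0.4417, 0.1925, 0.0745]
ee_rot: [0.449, 0.551, 0.446, -0.544]
contact_force: [-0.1, -0.3, -0.5]
opening: 0.0155
```

```bash
python3 st.py; python3 - <<'E'
from chk import *
d=manip.get_image("wrist");pickle.dump(d,open("pics/wrist5.pkl","wb"));ov(d,"ov5")
E
```

```text
t 11.2 lane x -78.0 y 2.0 z 74.5 F lane [-0.04 -0.34 -0.47] M [ 0.018  0.214 -0.029] open 15.5 rot err deg (tool) [-0.11 -0.25 -0.55]
```

View pics/ov5.png

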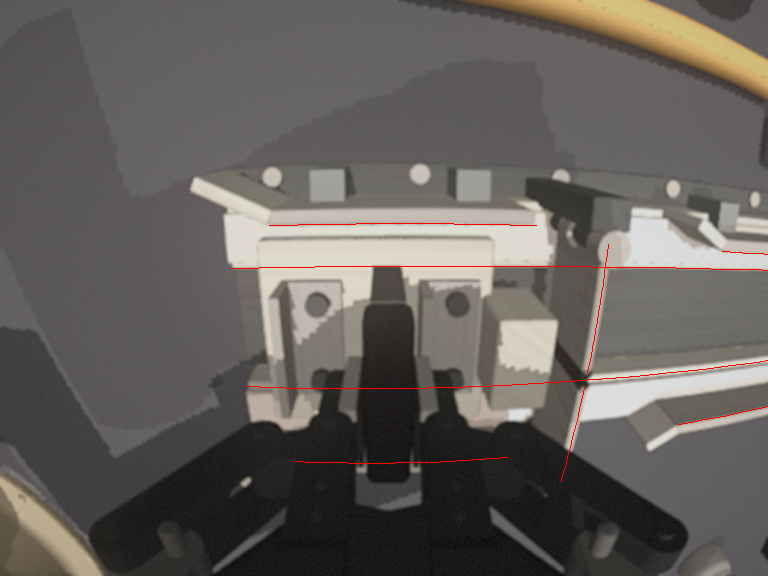

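```bash
python3 - <<'E'
from chk import *
d=load("wrist5");L=np.load("lane.npy")
def ll(U,V,z):
    q=at(d,(U+.5)/1.5-.5,(V+.5)/1.5-.5,z,True);v=q[:2]-L[:2];c,s=np.cos(L[2]),np.sin(L[2]);return (np.array([c*v[0]+s*v[1],-s*v[0]+c*v[1]])*1e3).round(1)
print("plate edge",ll(265,238,.04),ll(490,238,.04)); print("guide",ll(275,224,.058),ll(530,223,.058)); print("right narrow guide",ll(680,424,.058),ll(768,404,.058),"left narrow",ll(725,250,.058),ll(768,254,.058)); print("leaf gap",ll(587,378,.08),"hinge",ll(614,248,.082))
print("nose",ll(557,320,.07),ll(546,408,.07))
E
```

```text
plate edge [-127.    46.5] [-33.4  45.8]
guide [-117.8   55.5] [-22.4  55.7]
right narrow guide [ 79.6 -47.3] [154.9 -45.7] left narrow [79.9 47.7] [113.8  46.9]
leaf gap [0.4 0.4] hinge [ 1.6 52.3]
nose [-12.  21.] [-10.4 -19.1]
```

Carrier about 1.5 mm left of the lane's middle, gate gap at (587,378) as expected. I'll push gently.

move_arm:
  claw: [1,1,1,1,1,1]
  xyz:
    - [0,3,1]
    - [0,3,1]
    - [0,3,0.5]
    - [0,3,0]
    - [0,3,0]
    - [0,2,0]
  rotation:
    - [0,-0.1,-0.2]
    - [0,-0.1,-0.2]
    - [0,0,-0.1]
    - [0,0,0]
    - [0,0,0]
    - [0,0,0]

```text
time_s: 11.85
tcp_pos: [0.4575, 0.1868, 0.0747]
ee_rot: [-0.446, -0.547, -0.449, 0.548]
contact_force: [-6.8, 1.3, 3.4]
opening: 0.0153
```

```bash
python3 st.py
```

```text
t 11.85 lane x -61.4 y -0.5 z 74.7 F lane [-6.89 -0.11  3.43] M [0.309 0.69  0.025] open 15.3 rot err deg (tool) [-0.1  -0.03  0.25]
```

move_arm:
  claw: [1,1,1,1,1,1]
  xyz:
    - [-0.5,3,0]
    - [0,3,0]
    - [0,3,0]
    - [0,3,0]
    - [0,3,0]
    - [0,2,0]
  rotation:
    - [0,0,0.2]
    - [0,0,0]
    - [0,0,0]
    - [0,0,0]
    - [0,0,0]
    - [0,0,0]

```text
time_s: 12.45
tcp_pos: [0.4738, 0.1831, 0.0748]
ee_rot: [-0.446, -0.546, -0.449, 0.549]
contact_force: [-5.5, 0.7, 3.2]
opening: 0.0157
```

```bash
python3 st.py
```

```text
t 12.45 lane x -44.7 y -0.9 z 74.8 F lane [-5.55 -0.42  3.23] M [0.278 0.713 0.044] open 15.7 rot err deg (tool) [-0.11  0.03  0.37]
```

move_arm:
  claw: [1,1,1,1,1,1]
  xyz:
    - [-0.4,4,-0.3]
    - [0,4,-0.3]
    - [0,4,0]
    - [0,4,0]
    - [0,4,0]
    - [0,2,0]
  rotation:
    - [0,0,0.3]
    - [0,0,0]
    - [0,0,0]
    - [0,0,0]
    - [0,0,0]
    - [0,0,0]

```text
time_s: 13.05
tcp_pos: [0.4918, 0.1801, 0.0752]
ee_rot: [-0.444, -0.544, -0.451, 0.552]
contact_force: [-7.5, 1.1, 4.6]
opening: 0.0153
```

```bash
python3 st.py;python3 - <<'E'
from chk import *
d=manip.get_image("wrist");pickle.dump(d,open("pics/wrist6.pkl","wb"));ov(d,"ov6")
d=manip.get_image("side");crop(d,160,120,320,220,5,"side6")
E
```

```text
t 13.05 lane x -26.4 y -0.2 z 75.2 F lane [-7.6  -0.39  4.62] M [0.354 1.076 0.026] open 15.3 rot err deg (tool) [-0.11  0.12  0.89]
```

View pics/ov6.png

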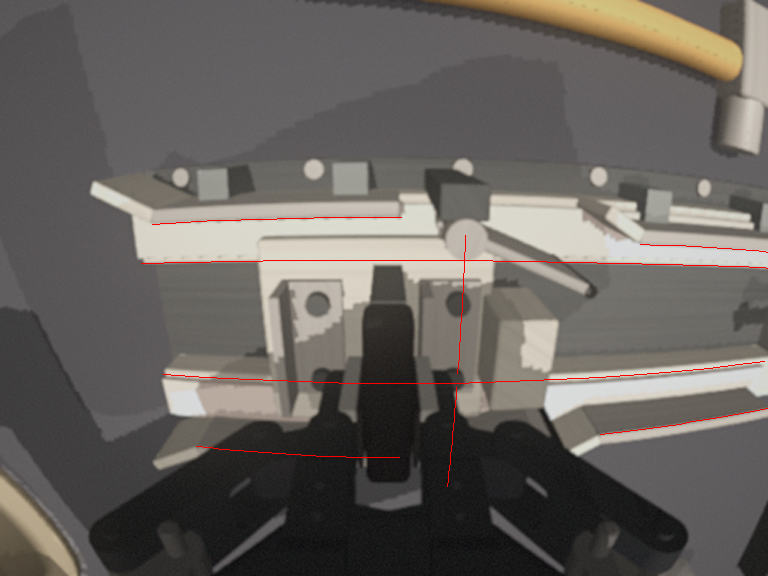

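View pics/side6.png

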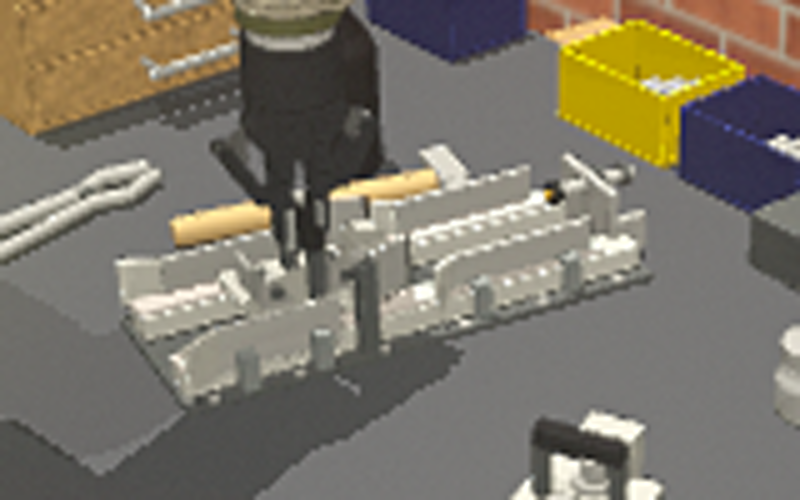

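Both leaves have swung well open, left leaf seen at (466,240)–(592,290), and the carrier is centred. I'm continuing while correcting a slight nose-down pitch.

move_arm:
  claw: [1,1,1,1,1,1,1]
  xyz:
    - [-0.7,3,0]
    - [-0.3,4,0]
    - [-0.3,4,0]
    - [-0.2,4,0]
    - [-0.2,4,0]
    - [-0.2,4,0]
    - [0,2,0]
  rotation:
    - [0,0,0.6]
    - [0,0,0.4]
    - [0,0,0.3]
    - [0,0,0.2]
    - [0,0,0.2]
    - [0,0,0.2]
    - [0,0,0.1]

```text
time_s: 13.85
tcp_pos: [0.5172, 0.1741, 0.0746]
ee_rot: [0.453, 0.55, 0.442, -0.545]
contact_force: [-2.5, 1.2, -4.7]
opening: 0.0155
```

```bash
python3 st.py
```

```text
t 13.85 lane x -0.4 y -1.1 z 74.6 F lane [-2.67  0.66 -4.74] M [0.352 0.697 0.016] open 15.5 rot err deg (tool) [-0.14  0.23 -0.92]
```

move_arm:
  claw: [1,1,1,1,1,1,1]
  xyz:
    - [0.2,3,-0.6]
    - [0.1,4,-0.4]
    - [0,4,-0.3]
    - [0,4,0]
    - [0,4,0]
    - [0,4,0]
    - [0,2,0]
  rotation:
    - [0,0.1,-0.5]
    - [0,0.1,-0.3]
    - [0,0,0]
    - [0,0,0]
    - [0,0,0.1]
    - [0,0,0.1]
    - [0,0,0]

```text
time_s: 14.55
tcp_pos: [0.545, 0.1698, 0.0745]
ee_rot: [0.449, 0.549, 0.445, -0.546]
contact_force: [-2.7, 0.5, -3.5]
opening: 0.0152
```

```bash
python3 st.py
```

```text
t 14.55 lane x 27.7 y 0.1 z 74.5 F lane [-2.7  -0.07 -3.54] M [0.202 0.321 0.024] open 15.2 rot err deg (tool) [-0.15  0.   -0.39]
```

move_arm:
  claw: [1,1,1,1,1,1,1]
  xyz:
    - [0.2,3,0]
    - [0,4,0]
    - [0,4,0]
    - [0,4,0]
    - [0,4,0]
    - [0,4,0]
    - [0,2,0]
  rotation:
    - [0,0,-0.2]
    - [0,0,-0.1]
    - [0,0,0]
    - [0,0,0]
    - [0,0,0]
    - [0,0,0]
    - [0,0,0]

```text
time_s: 15.25
tcp_pos: [0.5719, 0.1643, 0.0747]
ee_rot: [0.448, 0.548, 0.447, -0.547]
contact_force: [-3.1, 0.0, -3.2]
opening: 0.0154
```

```bash
python3 st.py
```

```text
t 15.25 lane x 55.2 y 0.1 z 74.7 F lane [-3.01 -0.56 -3.18] M [ 0.162  0.333 -0.002] open 15.4 rot err deg (tool) [-0.15 -0.01 -0.1 ]
```

move_arm:
  claw: [1,1,1,1,1,1,1,1,1,1]
  xyz:
    - [0.1,4,0]
    - [0,4,0]
    - [0,4,0]
    - [0,4,0]
    - [0,4,0]
    - [0,4,0]
    - [0,4,0]
    - [0,3,0]
    - [0,3,0]
    - [0,1,0]
  rotation:
    - [0,0,0]
    - [0,0,0]
    - [0,0,0]
    - [0,0,0]
    - [0,0,0]
    - [0,0,0]
    - [0,0,0]
    - [0,0,0]
    - [0,0,0]
    - [0,0,0]

```text
time_s: 16.25
tcp_pos: [0.6094, 0.1567, 0.0746]
ee_rot: [0.448, 0.548, 0.447, -0.547]
contact_force: [-3.2, 1.1, -2.4]
opening: 0.0155
```

```bash
python3 st.py;python3 - <<'E'
from chk import *
d=manip.get_image("wrist");pickle.dump(d,open("pics/wrist7.pkl","wb"));ov(d,"ov7")
E
```

```text
t 16.25 lane x 93.5 y 0.0 z 74.6 F lane [-3.4   0.43 -2.44] M [0.154 0.327 0.057] open 15.5 rot err deg (tool) [-0.15 -0.01 -0.1 ]
```

View pics/ov7.png

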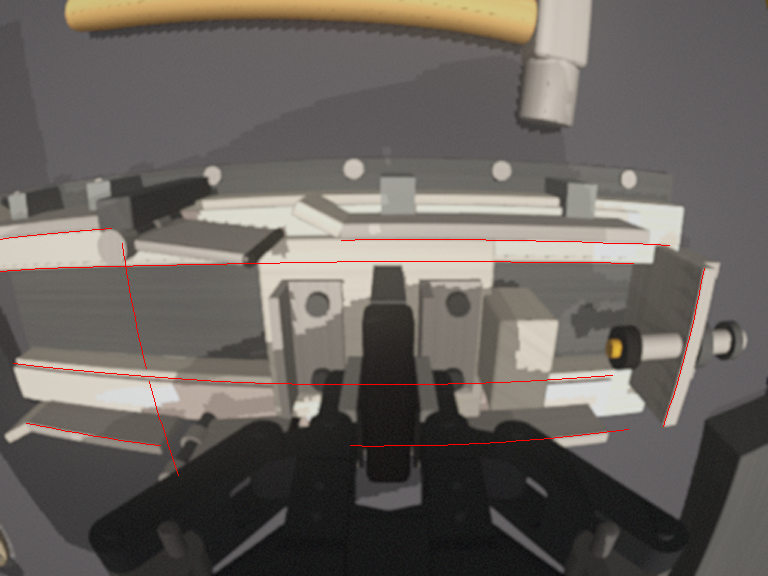

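The carrier has entered the narrow guides with the leaves riding at its tail (left leaf (110,240)–(270,245)). The plunger is at (607,348), ahead of the nose front at (555,350). I'll measure the gap.

```bash
python3 - <<'E'
from chk import *
d=load("wrist7");L=np.load("lane.npy")
def ll(U,V,z):
    q=at(d,(U+.5)/1.5-.5,(V+.5)/1.5-.5,z,True);v=q[:2]-L[:2];c,s=np.cos(L[2]),np.sin(L[2]);return (np.array([c*v[0]+s*v[1],-s*v[0]+c*v[1]])*1e3).round(1)
print("nose",ll(557,320,.07),ll(547,408,.07),"plunger",ll(607,348,.058),"pad",ll(615,345,.058),ll(622,365,.058))
E
```

```text
nose [159.3  19.1] [161.4 -21. ] plunger [ 1.912e+02 -1.000e-01] pad [195.1   1.2] [201.3  -9.2]
```

move_arm:
  claw: [1,1,1,1,1,1,1,1]
  xyz:
    - [0,3,0]
    - [0,3,0]
    - [0,3,0]
    - [0,3,0]
    - [0,3,0]
    - [0,2,0]
    - [0,2,0]
    - [0,1,0]
  rotation:
    - [0,0,0]
    - [0,0,0]
    - [0,0,0]
    - [0,0,0]
    - [0,0,0]
    - [0,0,0]
    - [0,0,0]
    - [0,0,0]

```text
time_s: 17.1
tcp_pos: [0.631, 0.1523, 0.0746]
ee_rot: [0.448, 0.548, 0.447, -0.547]
contact_force: [-0.9, 0.3, -4.5]
opening: 0.0157
```

```bash
python3 st.py
```

```text
t 17.1 lane x 115.5 y -0.1 z 74.6 F lane [-0.96  0.1  -4.5 ] M [ 0.192  0.163 -0.027] open 15.7 rot err deg (tool) [-0.15 -0.02 -0.15]
```

move_arm:
  claw: [1,1,1,1,1,1]
  xyz:
    - [0,1.5,0]
    - [0,1.5,0]
    - [0,1,0]
    - [0,1,0]
    - [0,1,0]
    - [0,1,0]
  rotation:
    - [0,0,0]
    - [0,0,0]
    - [0,0,0]
    - [0,0,0]
    - [0,0,0]
    - [0,0,0]

```text
time_s: 17.7
tcp_pos: [0.6383, 0.1508, 0.0746]
ee_rot: [0.448, 0.548, 0.447, -0.547]
contact_force: [-1.1, 0.7, -3.8]
opening: 0.0154
```

```bash
python3 st.py
```

```text
t 17.7 lane x 123.0 y -0.0 z 74.6 F lane [-1.18  0.44 -3.84] M [0.134 0.15  0.028] open 15.4 rot err deg (tool) [-0.15 -0.01 -0.14]
```

move_arm:
  claw: [1,1,1]
  xyz:
    - [0,0.7,0]
    - [0,0.7,0]
    - [0,0.7,0]
  rotation:
    - [0,0,0]
    - [0,0,0]
    - [0,0,0]

```text
time_s: 18.0
tcp_pos: [0.6406, 0.1503, 0.0747]
ee_rot: [0.448, 0.548, 0.447, -0.547]
contact_force: [-1.2, 0.2, -4.3]
opening: 0.0154
```

```bash
python3 st.py
```

```text
t 18.0 lane x 125.3 y -0.1 z 74.7 F lane [-1.2   0.   -4.32] M [0.146 0.206 0.027] open 15.4 rot err deg (tool) [-0.15 -0.02 -0.14]
```

move_arm:
  claw: [1,1,1]
  xyz:
    - [0,0.6,0]
    - [0,0.6,0]
    - [0,0.6,0]
  rotation:
    - [0,0,0]
    - [0,0,0]
    - [0,0,0]

```text
time_s: 18.3
tcp_pos: [0.6423, 0.15, 0.0747]
ee_rot: [0.448, 0.548, 0.447, -0.547]
contact_force: [-2.0, 0.3, -3.6]
opening: 0.0155
```

```bash
python3 st.py
```

```text
t 18.3 lane x 127.0 y -0.0 z 74.7 F lane [-2.04 -0.14 -3.63] M [0.122 0.235 0.059] open 15.5 rot err deg (tool) [-0.14 -0.01 -0.12]
```

move_arm:
  claw: [1,1,1]
  xyz:
    - [0,0.5,0]
    - [0,0.5,0]
    - [0,0.5,0]
  rotation:
    - [0,0,0]
    - [0,0,0]
    - [0,0,0]

```text
time_s: 18.6
tcp_pos: [0.6438, 0.1497, 0.0747]
ee_rot: [0.448, 0.548, 0.447, -0.547]
contact_force: [-2.3, 0.3, -2.2]
opening: 0.0152
```

```bash
python3 st.py
```

```text
t 18.6 lane x 128.5 y -0.0 z 74.7 F lane [-2.28 -0.14 -2.21] M [0.141 0.262 0.043] open 15.2 rot err deg (tool) [-0.14 -0.01 -0.1 ]
```

move_arm:
  claw: [1,1]
  xyz:
    - [0,0.5,0]
    - [0,0.5,0]
  rotation:
    - [0,0,0]
    - [0,0,0]

```text
time_s: 18.8
tcp_pos: [0.6444, 0.1496, 0.0747]
ee_rot: [0.447, 0.548, 0.447, -0.548]
contact_force: [-5.1, 0.3, -0.5]
opening: 0.0154
```

```bash
python3 st.py
```

```text
t 18.8 lane x 129.2 y -0.0 z 74.7 F lane [-5.08 -0.7  -0.5 ] M [0.234 1.023 0.06 ] open 15.4 rot err deg (tool) [-0.13  0.01 -0.02]
```

Force is rising at x≈129, so the nose is on the pad. I'll press a little more.

move_arm:
  claw: [1,1]
  xyz:
    - [0,0.4,0]
    - [0,0.4,0]
  rotation:
    - [0,0,0]
    - [0,0,0]

```text
time_s: 19.0
tcp_pos: [0.6444, 0.1496, 0.0747]
ee_rot: [-0.447, -0.547, -0.448, 0.548]
contact_force: [-4.6, 1.0, -0.7]
opening: 0.0155
```

```bash
python3 st.py
```

```text
t 19.0 lane x 129.2 y -0.0 z 74.7 F lane [-4.7   0.07 -0.66] M [ 0.169  0.655 -0.013] open 15.5 rot err deg (tool) [-0.12  0.03  0.11]
```

move_arm:
  claw: [1,1]
  xyz:
    - [0,0.8,0]
    - [0,0.8,0]
  rotation:
    - [0,0,0]
    - [0,0,0]

```text
time_s: 19.2
tcp_pos: [0.6445, 0.1497, 0.0748]
ee_rot: [-0.446, -0.546, -0.449, 0.549]
contact_force: [-8.5, 1.0, 0.2]
opening: 0.0153
```

```bash
python3 st.py
```

```text
t 19.2 lane x 129.2 y 0.1 z 74.8 F lane [-8.53 -0.73  0.19] M [ 0.172  1.035 -0.059] open 15.3 rot err deg (tool) [-0.11  0.07  0.37]
```

move_arm:
  claw: [1,1,1,1]
  xyz:
    - [0,0.8,0]
    - [0,0.8,0]
    - [0,0.8,0]
    - [0,0.8,0]
  rotation:
    - [0,0,0.1]
    - [0,0,0.1]
    - [0,0,0.1]
    - [0,0,0.1]

```text
time_s: 19.6
tcp_pos: [0.6445, 0.1497, 0.075]
ee_rot: [-0.446, -0.545, -0.449, 0.55]
contact_force: [-6.5, 0.3, -0.0]
opening: 0.0151
```

```bash
python3 st.py
```

```text
t 19.6 lane x 129.2 y 0.1 z 75.0 F lane [-6.38 -1.02 -0.01] M [ 0.15   0.965 -0.084] open 15.1 rot err deg (tool) [-0.1   0.16  0.46]
```

move_arm:
  claw: [1,1,1,1]
  xyz:
    - [0,1.0,0]
    - [0,1.1,0]
    - [0,1.1,0]
    - [0,1.1,0]
  rotation:
    - [0,0,0.1]
    - [0,0,0.1]
    - [0,0,0.1]
    - [0,0,0.1]

```text
time_s: 20.0
tcp_pos: [0.6446, 0.1497, 0.0752]
ee_rot: [-0.445, -0.543, -0.45, 0.552]
contact_force: [-10.0, 0.9, 1.1]
opening: 0.0154
```

```bash
python3 st.py
```

```text
t 20.0 lane x 129.3 y 0.1 z 75.2 F lane [-10.02  -1.09   1.07] M [ 0.179  1.246 -0.123] open 15.4 rot err deg (tool) [-0.09  0.29  0.73]
```

move_arm:
  claw: [1,1,1,1]
  xyz:
    - [0,1.0,0]
    - [0,1.0,0]
    - [0,1.0,0]
    - [0,1.0,0]
  rotation:
    - [0,0,0.2]
    - [0,0,0.2]
    - [0,0,0.2]
    - [0,0,0.2]

```text
time_s: 20.4
tcp_pos: [0.6445, 0.1497, 0.0752]
ee_rot: [-0.446, -0.543, -0.449, 0.552]
contact_force: [-9.0, 0.2, -0.1]
opening: 0.0155
```

```bash
python3 st.py
```

```text
t 20.4 lane x 129.3 y 0.1 z 75.2 F lane [-8.84 -1.56 -0.08] M [ 0.177  1.181 -0.1  ] open 15.5 rot err deg (tool) [-0.08  0.41  0.56]
```

move_arm:
  claw: [1,0.6,0.3,0,0,0,0]
  xyz:
    - [0,0.3,0]
    - [0,0,0]
    - [0,0,0]
    - [0,0,0]
    - [0,0,0]
    - [0,0,0]
    - [0,0,0]
  rotation:
    - [0,0,0]
    - [0,0,0]
    - [0,0,0]
    - [0,0,0]
    - [0,0,0]
    - [0,0,0]
    - [0,0,0]

```text
time_s: 21.1
tcp_pos: [0.6471, 0.1493, 0.0778]
ee_rot: [-0.448, -0.545, -0.447, 0.55]
contact_force: [-0.1, 0.4, -1.1]
opening: 0.0428
```

```bash
python3 st.py;python3 - <<'E'
from chk import *
d=manip.get_image("wrist");pickle.dump(d,open("pics/wrist8.pkl","wb"));ov(d,"ov8")
E
```

```text
t 21.1 lane x 131.9 y 0.2 z 77.8 F lane [-0.15  0.33 -1.07] M [-0.017  0.037 -0.002] open 42.8 rot err deg (tool) [-0.09  0.35  0.15]
```

View pics/ov8.png

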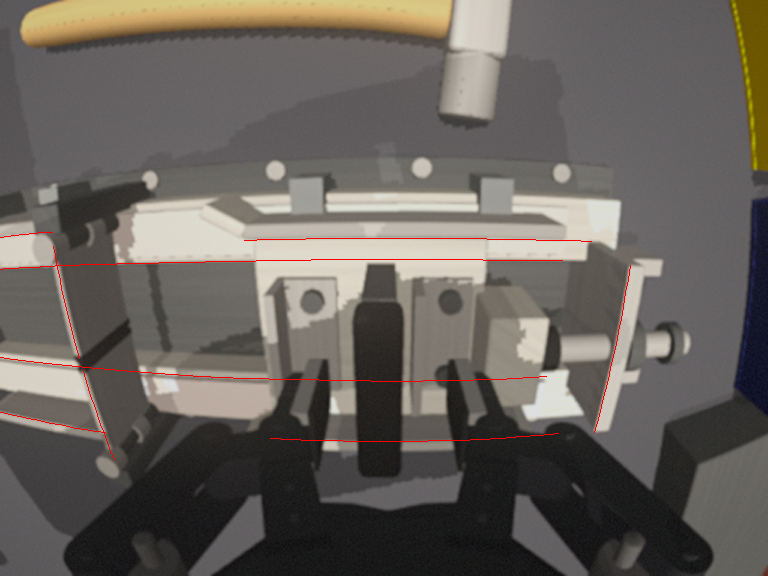

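Released: the nose is on the pad at (548,345), the plunger is hidden, both leaves are shut, and the fingers are clear of the bar on both sides. I'll lift straight up.

move_arm:
  claw: [0,0,0,0,0,0,0,0,0]
  xyz:
    - [-5,0,0]
    - [-10,0,0]
    - [-20,0,0]
    - [-25,0,0]
    - [-25,0,0]
    - [-25,0,0]
    - [-20,0,0]
    - [0,0,0]
    - [0,0,0]
  rotation:
    - [0,0,0]
    - [0,0,0]
    - [0,0,0]
    - [0,0,0]
    - [0,0,0]
    - [0,0,0]
    - [0,0,0]
    - [0,0,0]
    - [0,0,0]

```text
time_s: 22.05
tcp_pos: [0.6475, 0.1501, 0.218]
ee_rot: [-0.449, -0.546, -0.446, 0.549]
contact_force: [0.1, 0.4, -0.5]
opening: 0.0429
```

```bash
python3 st.py;python3 - <<'E'
from chk import *
d=manip.get_image("wrist");pickle.dump(d,open("pics/wrist9.pkl","wb"));crop(d,0,0,512,384,1.5,"w9")
d=manip.get_image("side");pickle.dump(d,open("pics/side9.pkl","wb"));crop(d,160,120,320,220,5,"side9")
E
```

```text
t 22.05 lane x 132.1 y 1.0 z 218.0 F lane [ 0.    0.4  -0.51] M [-0.013 -0.041 -0.012] open 42.9 rot err deg (tool) [-0.09  0.3  -0.05]
```

View pics/w9.png

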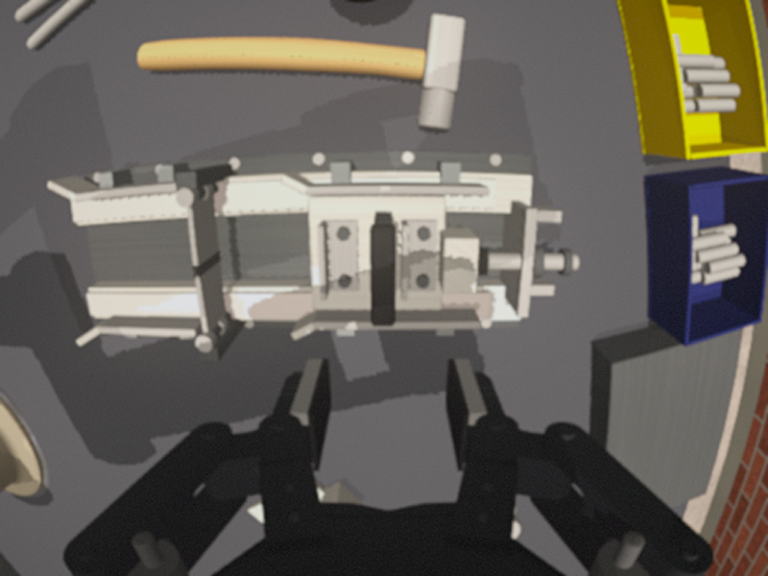

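View pics/side9.png

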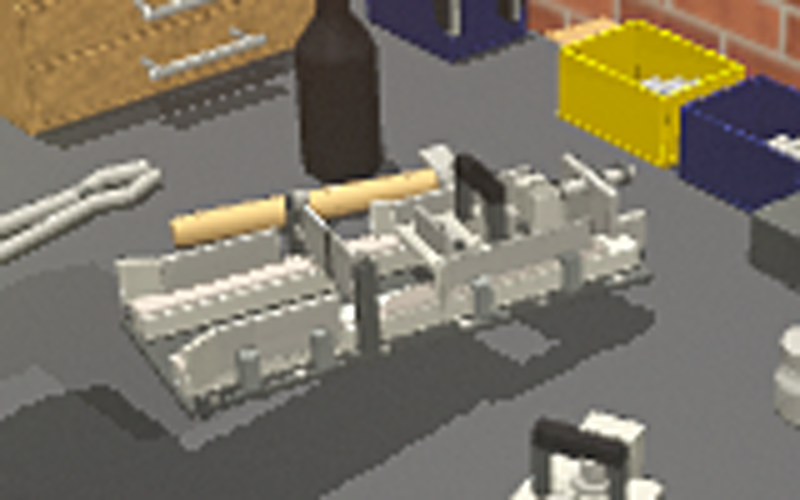

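The carrier sits level with its nose on the pad at (480,262), both leaves are shut across (195,265), and the bystanders in view (hammer, bottle, pliers, other carrier) look undisturbed. Handing in.

```bash
python3 -c "
from workcell import manip
print(manip.hand_in())"
```

```text
the job is handed in; nothing more can be done
None
```

I set the bracket carrier on the infeed, pushed it through the gate and eased it onto the end stop, then released it and handed in at about 22 s. No verdict is reported on hand-in.

- **Gate:** partway through, the wrist view showed the left leaf open to roughly 1 rad. I could not measure the right leaf's angle directly. The push force readings stayed under about 8 N.
- **Stop:** the force rose steeply at lane x ≈ 129 mm. I then held about 6 to 10 N of total push for roughly 0.8 s. Less the 1.5 to 3.5 N of friction, at least 5 N bore on the stop for the last part of that, and it stayed well under 15 N.
- **After release:** the pictures show the nose on the pad with the plunger hidden, the carrier level and straight between the guides, and both leaves shut. The gripper was clear at 218 mm, with the force readings back near zero.
- **Bystanders:** the hammer, bottle, pliers and other carrier look undisturbed in the last views. The ear defenders and square were not in those last pictures, and the rivet jar shows only at the edge of one. The arm did not work near any of these after picking up the carrier.

My first lane fit was a few millimetres off, and I corrected it with the wrist camera. The tool pitched up to about 0.9° either way during the push, and I corrected that before reaching the stop. It pitched about 0.7° again while pressing on the stop.

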